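Swap the bench things back into their own pockets

ROBOT

A 6-joint arm with a two-finger parallel gripper is mounted at the origin on a cart in front of the work surface, level with it; the furniture and walls round the work are solid. World frame = base frame: x ahead of the robot, y to its left, z up, the work surface at z = 0. Lengths are in m, angles in rad, forces in N, time in s.
With the tool pointing down it reaches from about 0.35 to 0.775 m from the base axis. Payload 5.5 kg.
Tool frame: the origin (TCP) lies at the very end of the fingers, on their centre line; the grasp point (between the pads) lies 19 mm behind it; z points along the fingers, y is the line along which they close (so a half turn about z gives the same grasp; the last joint's range is limited). The gripper opens to 85 mm and grips with 20 to 120 N. Pads are 22 mm wide; open, the fingers measure 114 mm over their backs; the gripper's body (76 mm by 85 mm) begins 54 mm behind the grasp point. The pads swing forward as they close: fully open they stand 13 mm farther back than shut.
Start: joints at [1.182, 0.313, 0.046, 1.304, 0, 1.431], TCP at [0.142, 0.557, 0.231] pointing down, gripper open.
Joint ranges: [-2.76, 2.76], [-0.86, 1.69], [-1.03, 1.26], [-2.2, 2.34], [-1.47, 1.5], [-3.14, 3.14]. Speed limits (rad/s): [2.57, 2.57, 3.14, 3.14, 3.14, 3.14].

INTERFACE

Orientations are given as a rotation vector (axis times angle).
In Python, from plant import sensors, cams, manip gives the robot as it stands. The module is installed in compiled form; this text tells all that it offers.
- The arm moves only by the tool jog_arm, never from a script. Its argument "series" is a list of rows, each an object of numbers: "grip": the finger opening in m, from 0 to 0.0854; "dx", "dy", "dz": the shift along the tool's x, y, z in m; "rx", "ry", "rz": the turn, a rotation vector about the tool's x, y, z in rad. In form: [{"grip": .., "dx": .., "dy": .., "dz": .., "rx": .., "ry": .., "rz": ..}, ...]. A call has exactly 5 rows; each row is the pose to reach, as a shift and turn from the pose commanded when the call began, along the tool's axes at that moment; what a row does not reach only later rows make up. A row lasts 1/12 s, in which the tool goes at most 41.7 mm and 7.16 degrees, less where a joint would pass 70% of its speed; a pose out of reach is approached as far as the arm can. A call with a gripper value outside its range is refused whole. The fingers move at their own pace and stop on an object; "newtons" is the grip in N (left out, the last holds). Time passes only in rows, so rows that repeat a pose let the fingers close, or fill a call up. It gives the time, the measured TCP pose, the force, the opening and the grip force at its end, in the units of the state.
- sensors.state(): the state, without advancing time (a new reading comes with each control period).
- cams.snapshot(name): name is "scene" or "top" or "wrist"; returns the picture (420x560x3 uint8, blue, green, red); there is no depth.
- cams.camera_params(name): a dict with "intrinsics" (3x3 intrinsics, pixels), "distortion" ([k1, k2, p1, p2, k3] as OpenCV has them; the pictures are not rectified), "extrinsics" (4x4, takes a point from world to camera coordinates). Camera axes: x right, y up, looking along -z (the intrinsics and any distortion apply to the point x, -y, -z); pixel columns grow to the right and rows downward; lengths in m; the calibration is good to about 2 mm. A picture is of the moment at which its call begins: read the wrist's pose just before it. camera_params takes no time and is no camera call; for the wrist camera it gives the pose at the moment of the call.
- manip.finish_job(): hands the job in; it is judged then, once.
The state is a dict: "time_s": time; "joint_pos": joint angles; "joint_velocities": joint speeds; "tau": joint torques, N m; "tool_pos": TCP position; "tool_rot": TCP orientation; "contact_force": force on the tool from outside, world axes, zero at the start; "ft_torque": the same for the moment, N m; "finger_gap": finger opening in m; "grip_force": force on a finger pad.
Only numpy, scipy, OpenCV 4.12 (cv2) and the standard library are available. Lean on these libraries where they do the work, as an engineer would, in place of code of your own. Each camera call takes 0.05 s, during which the arm holds its last target. There are 200 camera calls.

TASK

The bead jar, the pattern weight, the sanding block and the beeswax have each been put back on the wrong one of the light wooden boards at the front of the table. Swap them round so that each one sits upright, fully down in the pocket cut for it: the jar in the large round pocket, the weight in the square one, the sanding block in the oblong one and the wax in the small round one. The plain board is free for setting a thing aside on the way; never let any of the four tip over.

Things in the scene. Friction and masses are not known exactly. Their poses are not given: they have to be found in the camera images.
- jar: Clear screw-lid jar of beads, upright, round, 60 mm diameter and 86 mm high (the lid, 56 mm across, is the top 10 mm); about 0.12 kg. Grip round the body. Its pocket is the large round one. Origin: centre of its underside; z up.
- weight: Leather-covered pattern weight, a squat brown cube-like block 60 x 60 mm and 50 mm high, with a small stud on top (54 mm in all); up to 0.95 kg, so grip firmly (60 N or more). x and y run square to its sides. Its pocket is the square one. Origin: centre of its underside; z up.
- sanding_block: Sanding block, an oblong bar 85 mm long (x) by 35 mm wide (y) by 28 mm high; about 0.05 kg. Its pocket is the oblong one. Origin: centre of its underside; z up.
- wax: Round cake of beeswax, a disc 48 mm diameter, 16 mm high; about 0.06 kg. Its pocket is the small round one. Origin: centre of its underside; z up.
- large_round_rest: Square board 94 x 94 mm with a round pocket 74 mm in diameter, the larger of the two round pockets: the jar's place. The board is screwed down, light wood, 9 mm thick, with a pocket 5 mm deep in its middle, its floor lined in dark wood like all the pockets (pocket floor 4 mm, board top 9 mm above the table). Origin: centre of the board's underside, on the table; z up.
- square_rest: Square board 94 x 94 mm with a square pocket 74 x 74 mm, sides along x and y: the weight's place. The board is screwed down, light wood, 9 mm thick, with a pocket 5 mm deep in its middle, its floor lined in dark wood like all the pockets (pocket floor 4 mm, board top 9 mm above the table). Origin: centre of the board's underside, on the table; z up.
- oblong_rest: Oblong board 114 mm (x) by 66 mm (y) with an oblong pocket 98 mm (x) by 49 mm (y): the sanding block's place. The board is screwed down, light wood, 9 mm thick, with a pocket 5 mm deep in its middle, its floor lined in dark wood like all the pockets (pocket floor 4 mm, board top 9 mm above the table). Origin: centre of the board's underside, on the table; z up.
- small_round_rest: Square board 82 x 82 mm with a round pocket 62 mm in diameter, the smaller of the two round pockets: the wax's place. The board is screwed down, light wood, 9 mm thick, with a pocket 5 mm deep in its middle, its floor lined in dark wood like all the pockets (pocket floor 4 mm, board top 9 mm above the table). Origin: centre of the board's underside, on the table; z up.
- plain_board: Flat square board 94 x 94 mm, 9 mm thick, without a pocket, empty at the start: free for setting a thing aside. Screwed down. Origin: centre of its underside, on the table; z up.
Things that resemble listed ones, but are neither listed nor needed, are in the scene too. There is more than one size of the weight; the one meant has the size given above.

How it is judged:
At the end, for the whole second after the job is handed in: Each of the four things lies in its own pocket: centre within 12 mm of the rest's centre, underside less than 6.5 mm above the rest's underside (on the pocket floor, not on the rim), tilted less than 0.06 rad, at rest and released (horizontal distance between jar and large_round_rest below 0.012 m and z of jar in the frame of large_round_rest below 0.0065 m and angle between each of jar, weight, sanding_block, wax's own z axis and vertical below 0.06 rad and linear speed of each of jar, weight, sanding_block, wax below 0.02 m/s and angular speed of each of jar, weight, sanding_block, wax below 0.2 rad/s and contact force between each of jar, weight, sanding_block, wax and the fingers below 0.05 N and horizontal distance between weight and square_rest below 0.012 m and z of weight in the frame of square_rest below 0.0065 m and horizontal distance between sanding_block and oblong_rest below 0.012 m and z of sanding_block in the frame of oblong_rest below 0.0065 m and horizontal distance between wax and small_round_rest below 0.012 m and z of wax in the frame of small_round_rest below 0.0065 m); the robot touches nothing.
It fails at once if the jar is tipped by more than about 40 degrees (angle between jar's own z axis and vertical above 0.7 rad).
It fails at once if the weight is tipped by more than about 40 degrees (angle between weight's own z axis and vertical above 0.7 rad).
It fails at once if the sanding block is tipped by more than about 40 degrees (angle between sanding_block's own z axis and vertical above 0.7 rad).
It fails at once if the wax is tipped by more than about 40 degrees (angle between wax's own z axis and vertical above 0.7 rad).
It also fails if it takes over 128 s, if anything falls off the work surface, if the arm or the gripper's body presses on something with over 40 N, if the wrist force passes 120 N, or if a joint passes its speed limit or range.

## Working session

There is one attempt and no reset: what is moved stays moved. The work goes in short steps, Python scripts to look and compute and a tool call to move; the robot and the scene stay as the last step left them, time stands still between calls to the robot, and variables do not carry over. Pictures are saved under pics/ and viewed, at most 14 in all, crops included, and the job is handed in when it is done.

Besides the shell and the picture viewer there is one more tool, called after "Emit:" as name(argument=value, ...), one argument or row to a line, values as JSON. jog_arm: Moves the arm, as the interface text tells. Its arguments: {"type":"object","properties":{"series":{"type":"array","items":{"type":"object","properties":{"grip":{"type":"number"},"dx":{"type":"number"},"dy":{"type":"number"},"dz":{"type":"number"},"rx":{"type":"number"},"ry":{"type":"number"},"rz":{"type":"number"}}}},"newtons":{"type":"number"}},"required":["series"]}

```bash
mkdir -p pics; cat > h.py <<'E'
import numpy as np, cv2
from plant import sensors, cams, manip
def ray(P,uv):
    K=np.array(P["intrinsics"],float);D=np.array(P["distortion"],float);E=np.array(P["extrinsics"],float)
    n=cv2.undistortPoints(np.array(uv,float).reshape(-1,1,2),K,D).reshape(-1,2)
    d=np.c_[n[:,0],-n[:,1],-np.ones(len(n))]@E[:3,:3]
    return -E[:3,:3].T@E[:3,3], d
def onplane(P,uv,z):
    o,d=ray(P,uv); return o+d*((z-o[2])/d[:,2])[:,None]
def snap(n,f):
    P=cams.camera_params(n);im=np.ascontiguousarray(cams.snapshot(n));cv2.imwrite('pics/'+f,im);return P,im
E
python3 - <<'E'
from h import *
print(sensors.state())
for n in("top","scene","wrist"):
    P,im=snap(n,n+"0.png");print(n,P)
E
```

```text
{'time_s': 0.0, 'joint_pos': array([1.18239682e+00, 3.14003740e-01, 4.49880998e-02, 1.30356191e+00,
       4.81583240e-05, 1.43123011e+00]), 'joint_velocities': array([0.0007398 , 0.00106516, 0.00117257, 0.00099681, 0.00053948,
       0.00142318]), 'tau': array([ 5.11730195e-04, -4.80630362e+01,  2.98530149e+01,  1.94005662e-02,
       -5.91587263e-05, -1.52090240e-05]), 'tool_pos': array([0.14139693, 0.55684022, 0.23041067]), 'tool_rot': array([-3.89795267e-01, -3.11680041e+00,  2.68083714e-03]), 'contact_force': array([-1.04995707,  0.31641   ,  0.28743876]), 'ft_torque': array([ 0.03829177, -0.02663657,  0.04236531]), 'grip_force': 0.0, 'finger_gap': 0.08515170920841865}
top {'intrinsics': array([[525.91785093,   0.        , 280.83335044],
       [  0.        , 525.91785093, 209.13037464],
       [  0.        ,   0.        ,   1.        ]]), 'distortion': array([0.02390344, 0.        , 0.        , 0.        , 0.        ]), 'extrinsics': array([[-0.01185496, -0.99979803,  0.01622855,  0.34749557],
       [ 0.98057959, -0.00844663,  0.19593957, -0.5341211 ],
       [-0.19576292,  0.
[... 543 characters left out ...]
4 , -0.46817575],
       [ 0.        ,  0.        ,  0.        ,  1.        ]])}
wrist {'intrinsics': array([[293.3200259 ,   0.        , 279.7977605 ],
       [  0.        , 293.3200259 , 208.26431641],
       [  0.        ,   0.        ,   1.        ]]), 'distortion': array([-0.01556237,  0.        ,  0.        ,  0.        ,  0.        ]), 'extrinsics': array([[ 2.45366054e-01,  9.69430108e-01, -8.74723428e-04,
        -5.74831979e-01],
       [-9.24996665e-01,  2.33849565e-01, -2.99492153e-01,
         3.99323351e-02],
       [-2.90132156e-01,  7.42943241e-02,  9.54098362e-01,
        -3.79362093e-01],
       [ 0.00000000e+00,  0.00000000e+00,  0.00000000e+00,
         1.00000000e+00]])}
```

View pics/top0.png

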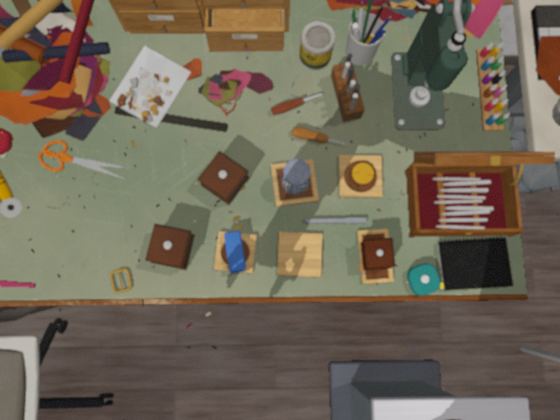

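View pics/scene0.png

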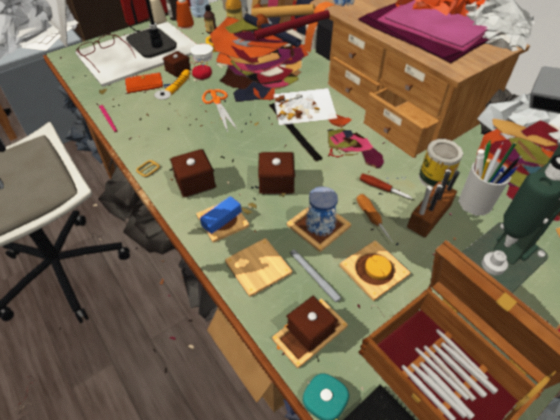

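```bash
python3 - <<'E'
from h import *
im=cv2.imread('pics/top0.png');c=im[135:295,190:410]
cv2.imwrite('pics/c1.png',cv2.resize(c,None,fx=3.6,fy=3.6,interpolation=cv2.INTER_CUBIC))
P=cams.camera_params("top")
hsv=cv2.cvtColor(im,cv2.COLOR_BGR2HSV)
for u,v in[(255,232),(287,262),(366,262),(345,160),(280,195),(361,175),(235,250),(377,248),(297,172)]:print(u,v,hsv[v,u])
for n,uv,z in[("jar",(297,165),.09),("wax",(361,175),.02),("block",(235,252),.037),("weight",(378,252),.059),("plain",(300,254),.009)]:print(n,onplane(P,[uv],z)[0].round(3))
E
```

```text
255 232 [ 38  45 108]
287 262 [ 18 112 187]
366 262 [  7 171  82]
345 160 [ 18 117 152]
280 195 [ 15 123 104]
361 175 [ 22 203 192]
235 250 [108 164 137]
377 248 [  8 158  92]
297 172 [115  38 115]
jar [0.622 0.308 0.09 ]
wax [0.619 0.164 0.02 ]
block [0.449 0.439 0.037]
weight [0.444 0.143 0.059]
plain [0.447 0.301 0.009]
```

View pics/c1.png

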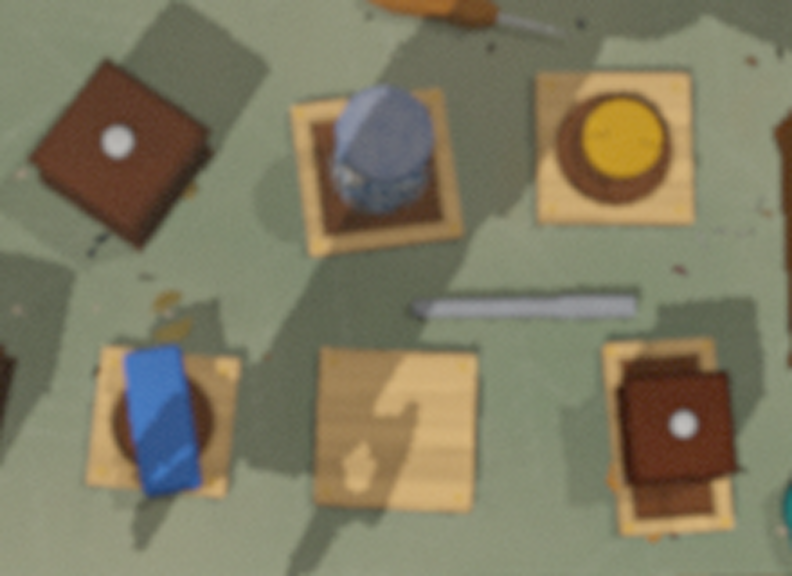

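View pics/wrist0.png

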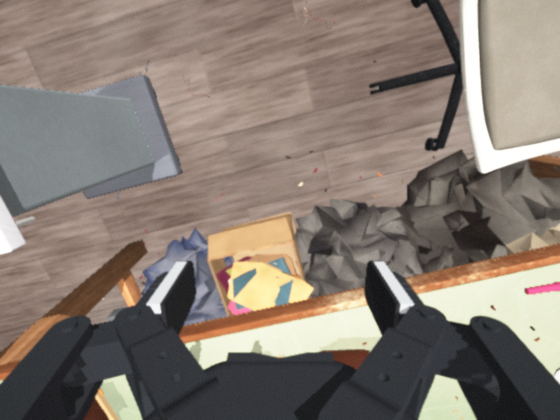

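```bash
cat >> h.py <<'E'
from scipy.spatial.transform import Rotation as R
def go(x,y,z,ang):
    "shift/turn in tool axes to reach TCP x,y,z, tool down, closing axis (tool y) at ang deg in world (mod 180, q6 in range)"
    s=sensors.state();R0=R.from_rotvec(s["tool_rot"]);a=np.deg2rad(ang)
    best=None
    Y=np.array([np.cos(a),np.sin(a),0]);Z=np.array([0,0,-1.]);X=np.cross(Y,Z)
    d=R0.inv().apply(np.array([x,y,z])-s["tool_pos"])
    for sg in(1,-1):
        rv=(R0.inv()*R.from_matrix(np.c_[sg*X,sg*Y,Z])).as_rotvec()
        print("t%.1f"%s["time_s"],"pos",s["tool_pos"].round(4),"d",d.round(4),"r",rv.round(3),"q6->",round(s["joint_pos"][5]+rv[2],2))
E
python3 - <<'E'
from h import *
P=cams.camera_params("top")
def cv(p):return (np.array(p,float)+.5)/3.6+[190,135]-.5
B={"square":([(292,103),(440,88),(463,237),(312,255)],.009),"large":([(536,72),(691,71),(694,221),(537,224)],.009),
"small":([(104,347),(241,359),(227,496),(88,484)],.009),"plain":([(320,349),(478,353),(472,511),(314,505)],.009),
"oblong":([(603,342),(713,339),(733,528),(621,535)],.009),"weight":([(622,377),(727,372),(737,468),(628,482)],.059),
"block":([(124,349),(182,345),(201,488),(147,496)],.037)}
for n,(p,z) in B.items():
    w=onplane(P,cv(p),z)[:,:2];c=w.mean(0)
    e1=(w[1]+w[2]-w[0]-w[3])/2;e2=(w[2]+w[3]-w[0]-w[1])/2 # right(-y), down(-x)
    print(n,c.round(4),"width",np.linalg.norm(e1).round(4),"len",np.linalg.norm(e2).round(4),"ang e1 vs -y",np.rad2deg(np.arctan2(e1[0],-e1[1])).round(1),"ang e2 vs -x",np.rad2deg(np.arctan2(-e2[1],-e2[0])).round(1))
for n,p,z in[("jar",(383,134),.09),("wax",(622,138),.02),("largepocket",(614,147),.006),("smallpocket",(164,420),.006)]:print(n,onplane(P,cv([p]),z)[0].round(4))
go(.613,.158,.15,90)
E
```

```text
square [0.607  0.3107] width 0.0926 len 0.0961 ang e1 vs -y 6.0 ang e2 vs -x 6.9
large [0.6209 0.1637] width 0.0965 len 0.0963 ang e1 vs -y 0.3 ang e2 vs -x -1.6
small [0.4536 0.4399] width 0.0827 len 0.0825 ang e1 vs -y -5.6 ang e2 vs -x -5.9
plain [0.4475 0.3019] width 0.0946 len 0.0942 ang e1 vs -y -2.4 ang e2 vs -x -3.3
oblong [0.4422 0.1394] width 0.0667 len 0.1147 ang e1 vs -y 2.0 ang e2 vs -x 3.0
weight [0.4428 0.1426] width 0.0618 len 0.0578 ang e1 vs -y 4.5 ang e2 vs -x 1.8
block [0.4515 0.4389] width 0.0327 len 0.0858 ang e1 vs -y 5.5 ang e2 vs -x 8.5
jar [0.6078 0.3105 0.09  ]
wax [0.6233 0.1608 0.02  ]
largepocket [0.6214 0.1635 0.006 ]
smallpocket [0.4546 0.4407 0.006 ]
t0.1 pos [0.1415 0.557  0.2306] d [-0.5553 -0.2704  0.0809] r [-0.001 -0.    -0.249] q6-> 1.18
t0.1 pos [0.1415 0.557  0.2306] d [-0.5553 -0.2704  0.0809] r [-1.000e-03  2.000e-03  2.893e+00] q6-> 4.32
```

Emit:
jog_arm(
  series=[
    {"dx": -0.565,"dy": -0.265,"dz": 0.08,"rz": -0.249,"grip": 0.066},
    {"dx": -0.565,"dy": -0.265,"dz": 0.08,"rz": -0.249,"grip": 0.066},
    {"dx": -0.565,"dy": -0.265,"dz": 0.08,"rz": -0.249,"grip": 0.066},
    {"dx": -0.565,"dy": -0.265,"dz": 0.08,"rz": -0.249,"grip": 0.066},
    {"dx": -0.565,"dy": -0.265,"dz": 0.08,"rz": -0.249,"grip": 0.066},
  ],
  newtons=30,
)

```text
$.series[0]: bad value
```

```bash
python3 -c "
from h import *
go(.6233,.1608,.15,90)"
```

```text
t0.1 pos [0.1415 0.557  0.2306] d [-0.5646 -0.2652  0.0809] r [-0.001 -0.    -0.249] q6-> 1.18
t0.1 pos [0.1415 0.557  0.2306] d [-0.5646 -0.2652  0.0809] r [-1.000e-03  2.000e-03  2.893e+00] q6-> 4.32
```

Emit:
jog_arm(
  series=[
    {"dx": -0.565,"dy": -0.265,"dz": 0.08,"rx": 0,"ry": 0,"rz": -0.249,"grip": 0.066},
    {"dx": -0.565,"dy": -0.265,"dz": 0.08,"rx": 0,"ry": 0,"rz": -0.249,"grip": 0.066},
    {"dx": -0.565,"dy": -0.265,"dz": 0.08,"rx": 0,"ry": 0,"rz": -0.249,"grip": 0.066},
    {"dx": -0.565,"dy": -0.265,"dz": 0.08,"rx": 0,"ry": 0,"rz": -0.249,"grip": 0.066},
    {"dx": -0.565,"dy": -0.265,"dz": 0.08,"rx": 0,"ry": 0,"rz": -0.249,"grip": 0.066},
  ],
  newtons=30,
)

```text
time_s: 0.57
tool_pos: [0.2977, 0.4288, 0.2052]
tool_rot: [0.002, -3.141, 0.0]
contact_force: [0.5, 0.8, 0.1]
finger_gap: 0.0661
grip_force: 0.0
```

```bash
python3 -c "
from h import *
go(.6233,.1608,.15,90)"
```

```text
t0.6 pos [0.2977 0.4288 0.2052] d [-0.3253 -0.2683  0.0552] r [-0.    -0.     0.001] q6-> 0.81
t0.6 pos [0.2977 0.4288 0.2052] d [-0.3253 -0.2683  0.0552] r [ 0.   -0.   -3.14] q6-> -2.33
```

Emit:
jog_arm(
  series=[
    {"dx": -0.15,"dy": -0.124,"dz": 0.027,"rx": 0,"ry": 0,"rz": 0,"grip": 0.066},
    {"dx": -0.15,"dy": -0.124,"dz": 0.027,"rx": 0,"ry": 0,"rz": 0,"grip": 0.066},
    {"dx": -0.15,"dy": -0.124,"dz": 0.027,"rx": 0,"ry": 0,"rz": 0,"grip": 0.066},
    {"dx": -0.15,"dy": -0.124,"dz": 0.027,"rx": 0,"ry": 0,"rz": 0,"grip": 0.066},
    {"dx": -0.15,"dy": -0.124,"dz": 0.027,"rx": 0,"ry": 0,"rz": 0,"grip": 0.066},
  ],
)

```text
time_s: 0.98
tool_pos: [0.4489, 0.3037, 0.1779]
tool_rot: [0.003, 3.142, -0.001]
contact_force: [0.5, 0.3, -0.7]
finger_gap: 0.0661
grip_force: 0.0
```

Emit:
jog_arm(
  series=[
    {"dx": -0.15,"dy": -0.124,"dz": 0.027,"rx": 0,"ry": 0,"rz": 0,"grip": 0.066},
    {"dx": -0.15,"dy": -0.124,"dz": 0.027,"rx": 0,"ry": 0,"rz": 0,"grip": 0.066},
    {"dx": -0.15,"dy": -0.124,"dz": 0.027,"rx": 0,"ry": 0,"rz": 0,"grip": 0.066},
    {"dx": -0.15,"dy": -0.124,"dz": 0.027,"rx": 0,"ry": 0,"rz": 0,"grip": 0.066},
    {"dx": -0.15,"dy": -0.124,"dz": 0.027,"rx": 0,"ry": 0,"rz": 0,"grip": 0.066},
  ],
)

```text
time_s: 1.4
tool_pos: [0.5991, 0.1794, 0.1505]
tool_rot: [0.003, 3.142, -0.001]
contact_force: [-0.1, 0.0, 0.4]
finger_gap: 0.0661
grip_force: 0.0
```

```bash
python3 -c "
from h import *
P,im=snap('wrist','w1.png')
for n,p in [('wax',(.6233,.1608,.02)),('large',(.621,.1637,.009))]:
    print(n,cv2.projectPoints(np.array([p]),cv2.Rodrigues(np.diag([1,-1,-1])@P['extrinsics'][:3,:3])[0],np.diag([1,-1,-1])@P['extrinsics'][:3,3],P['intrinsics'],P['distortion'])[0].ravel())
hsv=cv2.cvtColor(im,cv2.COLOR_BGR2HSV)
m=cv2.inRange(hsv,(19,150,120),(32,255,255))
k,l,st,c=cv2.connectedComponentsWithStats(m)
for i in range(1,k):
    if st[i,4]>300: print(st[i],c[i],onplane(P,[c[i]],.02)[0])
go(.6233,.1608,.05,90)"
```

```text
wax [260.66193384 221.94174818]
large [264.10840663 216.13567359]
t1.4 pos [0.6026 0.1763 0.1495] d [-0.0206 -0.0152  0.0995] r [-0.002  0.002 -0.006] q6-> 0.16
t1.4 pos [0.6026 0.1763 0.1495] d [-0.0206 -0.0152  0.0995] r [3.000e-03 4.000e-03 3.136e+00] q6-> 3.3
```

View pics/w1.png

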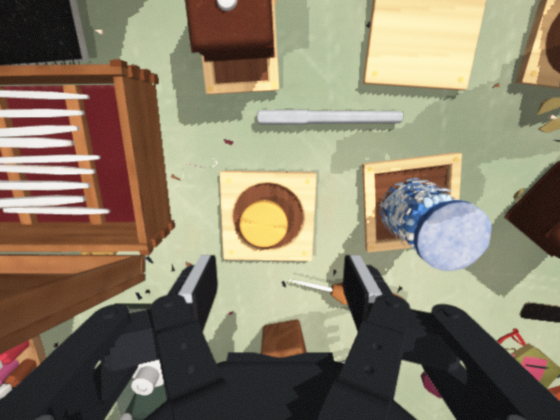

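```bash
cat >> h.py <<'E'
def blob(im,lo,hi,P,z,box=None,amin=200):
    m=cv2.inRange(cv2.cvtColor(im,cv2.COLOR_BGR2HSV),lo,hi)
    if box: b=np.zeros_like(m);x0,y0,x1,y1=box;b[y0:y1,x0:x1]=1;m*=b
    m=cv2.morphologyEx(m,cv2.MORPH_OPEN,np.ones((3,3)))
    cs=[c for c in cv2.findContours(m,cv2.RETR_EXTERNAL,cv2.CHAIN_APPROX_NONE)[0] if cv2.contourArea(c)>amin]
    for c in cs:
        c=cv2.convexHull(c)
        w=onplane(P,c.reshape(-1,2),z)[:,:2]*1000
        r=cv2.minAreaRect(w.astype(np.float32));e=cv2.minEnclosingCircle(w.astype(np.float32))
        print("px",c.reshape(-1,2).mean(0).round(),"rect",np.round(r[0],1),np.round(r[1],1),round(r[2],1),"circ",np.round(e[0],1),round(e[1],1))
E
python3 -c "
from h import *
P,im=snap('wrist','w2.png')
print(cv2.cvtColor(im,cv2.COLOR_BGR2HSV)[[223,185,240],[263,230,300]])
for z,lo,hi in((.02,(18,190,150),(35,255,255)),):blob(im,lo,hi,P,z,(200,150,340,270))
blob(im,(12,60,150),(25,180,255),P,.009,(200,150,340,270))
blob(im,(8,60,120),(25,180,255),P,.009,(345,140,480,270))
blob(im,(12,60,150),(25,180,255),P,.009,(355,0,500,95))
P2,i2=snap('top','t1.png')
go(.6233,.1608,.05,90)"
```

```text
[[ 24 136 252]
 [ 24  71 253]
 [ 24  68 253]]
px [270. 216.] rect [622.8 166.9] [96.3 97.6] 88.8 circ [622.7 166.6] 66.9
px [403. 197.] rect [608.9 313. ] [97.3 97.7] 6.8 circ [608.2 312.8] 66.7
px [418.  49.] rect [464.2 304.2] [95.1 66.1] 86.8 circ [463.4 304.3] 57.1
t1.6 pos [0.5979 0.1801 0.1502] d [-0.0256 -0.0192  0.1001] r [-0.    -0.002 -0.004] q6-> 0.16
t1.6 pos [0.5979 0.1801 0.1502] d [-0.0256 -0.0192  0.1001] r [-3.000e-03  0.000e+00  3.138e+00] q6-> 3.31
```

```bash
python3 -c "
from h import *
P=cams.camera_params('wrist');im=cv2.imread('pics/w2.png')
blob(im,(20,115,150),(35,255,255),P,.02,(230,190,310,260))
for i in range(3):go(.6245,.1625,.04,90)"
```

```text
px [268. 220.] rect [620.7 167.3] [44.7 45.2] 89.8 circ [620.7 167.7] 23.4
t1.6 pos [0.5979 0.1801 0.1502] d [-0.0269 -0.0175  0.1101] r [-0.    -0.002 -0.004] q6-> 0.16
t1.6 pos [0.5979 0.1801 0.1502] d [-0.0269 -0.0175  0.1101] r [-3.000e-03  0.000e+00  3.138e+00] q6-> 3.31
t1.6 pos [0.5979 0.1801 0.1502] d [-0.0269 -0.0175  0.1101] r [-0.    -0.002 -0.004] q6-> 0.16
t1.6 pos [0.5979 0.1801 0.1502] d [-0.0269 -0.0175  0.1101] r [-3.000e-03  0.000e+00  3.138e+00] q6-> 3.31
t1.6 pos [0.5979 0.1801 0.1502] d [-0.0269 -0.0175  0.1101] r [-0.    -0.002 -0.004] q6-> 0.16
t1.6 pos [0.5979 0.1801 0.1502] d [-0.0269 -0.0175  0.1101] r [-3.000e-03  0.000e+00  3.138e+00] q6-> 3.31
```

Emit:
jog_arm(
  series=[
    {"dx": -0.026,"dy": -0.017,"dz": 0.02,"rx": 0,"ry": 0,"rz": -0.003,"grip": 0.07},
    {"dx": -0.026,"dy": -0.017,"dz": 0.06,"rx": 0,"ry": 0,"rz": -0.003,"grip": 0.07},
    {"dx": -0.026,"dy": -0.017,"dz": 0.1,"rx": 0,"ry": 0,"rz": -0.003,"grip": 0.07},
    {"dx": -0.026,"dy": -0.017,"dz": 0.13,"rx": 0,"ry": 0,"rz": -0.003,"grip": 0.07},
    {"dx": -0.026,"dy": -0.017,"dz": 0.13,"rx": 0,"ry": 0,"rz": -0.003,"grip": 0.07},
  ],
)

```text
time_s: 1.97
tool_pos: [0.6162, 0.1655, 0.0146]
tool_rot: [0.007, -3.129, 0.002]
contact_force: [-2.1, -0.6, -0.8]
finger_gap: 0.0697
grip_force: 0.0
```

```bash
python3 -c "
from h import *
go(.6245,.1625,.01,90);print(sensors.state()['contact_force'])
P,im=snap('wrist','w3.png')
P,im=snap('scene','s3.png')
cv2.imwrite('pics/s3c.png',cv2.resize(im[190:390,260:540],None,fx=2.8,fy=2.8))"
```

```text
t2.0 pos [0.6162 0.1655 0.0146] d [-0.0083 -0.003   0.0045] r [-0.001 -0.013  0.005] q6-> 0.14
t2.0 pos [0.6162 0.1655 0.0146] d [-0.0083 -0.003   0.0045] r [ 2.000e-02 -2.000e-03 -3.137e+00] q6-> -3.01
[-2.06629673 -0.58306007 -0.8376419 ]
```

View pics/w3.png

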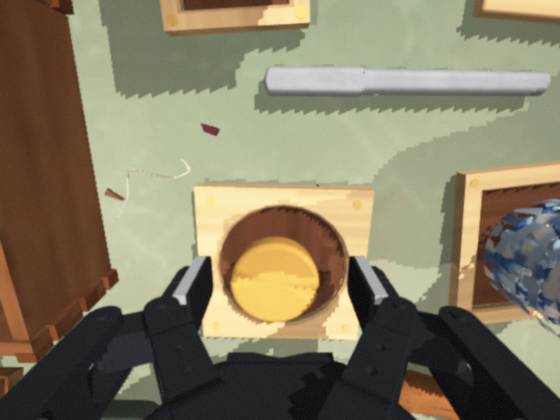

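Emit:
jog_arm(
  series=[
    {"dx": 0,"dy": 0,"dz": 0.011,"rx": 0,"ry": 0,"rz": 0,"grip": 0.07},
    {"dx": 0,"dy": 0,"dz": 0.011,"rx": 0,"ry": 0,"rz": 0,"grip": 0.06},
    {"dx": 0,"dy": 0,"dz": 0.011,"rx": 0,"ry": 0,"rz": 0,"grip": 0.04},
    {"dx": 0,"dy": 0,"dz": 0.011,"rx": 0,"ry": 0,"rz": 0,"grip": 0.04},
    {"dx": 0,"dy": 0,"dz": 0.011,"rx": 0,"ry": 0,"rz": 0,"grip": 0.04},
  ],
  newtons=30,
)

```text
time_s: 2.48
tool_pos: [0.624, 0.1656, 0.0126]
tool_rot: [-0.005, 3.139, 0.001]
contact_force: [-1.6, 0.4, 6.8]
finger_gap: 0.0446
grip_force: 30.7
```

Emit:
jog_arm(
  series=[
    {"dx": 0,"dy": 0,"dz": 0,"rx": 0,"ry": 0,"rz": 0,"grip": 0.04},
    {"dx": 0,"dy": 0,"dz": 0,"rx": 0,"ry": 0,"rz": 0,"grip": 0.04},
    {"dx": 0,"dy": 0,"dz": 0,"rx": 0,"ry": 0,"rz": 0,"grip": 0.04},
    {"dx": 0,"dy": 0,"dz": 0,"rx": 0,"ry": 0,"rz": 0,"grip": 0.04},
    {"dx": 0,"dy": 0,"dz": 0,"rx": 0,"ry": 0,"rz": 0,"grip": 0.04},
  ],
)

```text
time_s: 2.9
tool_pos: [0.624, 0.1656, 0.0126]
tool_rot: [-0.005, 3.139, 0.001]
contact_force: [-0.8, 0.2, 7.1]
finger_gap: 0.0445
grip_force: 30.7
```

```bash
python3 -c "
from h import *
go(.6245,.1625,.01,90);print(sensors.state()['contact_force'])"
```

```text
t2.9 pos [0.624  0.1656 0.0126] d [-0.0005 -0.0031  0.0026] r [0.001 0.003 0.003] q6-> 0.13
t2.9 pos [0.624  0.1656 0.0126] d [-0.0005 -0.0031  0.0026] r [-4.000e-03  1.000e-03 -3.138e+00] q6-> -3.01
[-0.7571419   0.1882152   7.06880123]
```

```bash
python3 -c "
from h import *
P,im=snap('wrist','w4.png')
P,im=snap('scene','s4.png')
a=cv2.resize(im[200:350,280:470],(760,600))
b=cv2.imread('pics/w4.png')[170:370,150:410]
cv2.imwrite('pics/s4c.png',np.vstack([cv2.resize(im[215:335,300:460],(400,300)),cv2.resize(b,(400,300))]))"
```

```text
(no output)
```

View pics/s4c.png

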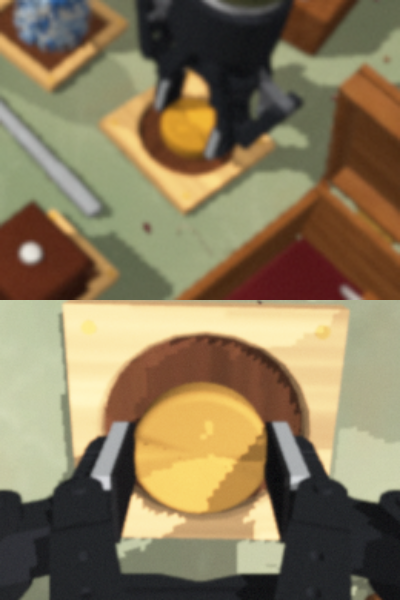

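Emit:
jog_arm(
  series=[
    {"dx": 0,"dy": 0,"dz": -0.02,"rx": 0,"ry": 0,"rz": 0,"grip": 0.04},
    {"dx": 0,"dy": 0,"dz": -0.05,"rx": 0,"ry": 0,"rz": 0,"grip": 0.04},
    {"dx": 0.015,"dy": -0.012,"dz": -0.08,"rx": 0,"ry": 0,"rz": 0,"grip": 0.04},
    {"dx": 0.045,"dy": 0.036,"dz": -0.08,"rx": 0,"ry": 0,"rz": 0,"grip": 0.04},
    {"dx": 0.075,"dy": 0.06,"dz": -0.08,"rx": 0,"ry": 0,"rz": 0,"grip": 0.04},
  ],
)

```text
time_s: 3.42
tool_pos: [0.5597, 0.2169, 0.094]
tool_rot: [0.003, 3.133, 0.004]
contact_force: [0.6, 1.0, -1.1]
finger_gap: 0.0443
grip_force: 30.5
```

```bash
python3 -c "
from h import *
go(.449,.303,.05,90);print(sensors.state()['contact_force'],sensors.state()['finger_gap'])"
```

```text
t3.4 pos [0.5597 0.2169 0.094 ] d [0.1112 0.0858 0.0433] r [ 0.002  0.008 -0.002] q6-> 0.24
t3.4 pos [0.5597 0.2169 0.094 ] d [0.1112 0.0858 0.0433] r [ 0.013 -0.004  3.14 ] q6-> 3.38
[ 0.57181087  0.95283092 -1.12830225] 0.044305561293931
```

Emit:
jog_arm(
  series=[
    {"dx": 0.03,"dy": 0.024,"dz": 0,"rx": 0,"ry": 0,"rz": 0,"grip": 0.04},
    {"dx": 0.06,"dy": 0.048,"dz": 0.01,"rx": 0,"ry": 0,"rz": 0,"grip": 0.04},
    {"dx": 0.09,"dy": 0.07,"dz": 0.025,"rx": 0,"ry": 0,"rz": 0,"grip": 0.04},
    {"dx": 0.1,"dy": 0.078,"dz": 0.045,"rx": 0,"ry": 0,"rz": 0,"grip": 0.04},
    {"dx": 0.1,"dy": 0.078,"dz": 0.05,"rx": 0,"ry": 0,"rz": 0,"grip": 0.04},
  ],
)

```text
time_s: 3.83
tool_pos: [0.4508, 0.2959, 0.0388]
tool_rot: [0.012, -3.137, 0.002]
contact_force: [-0.4, -0.7, -0.1]
finger_gap: 0.0439
grip_force: 30.5
```

```bash
python3 -c "
from h import *
P,im=snap('wrist','w5.png')
go(.449,.303,.0185,90);print(sensors.state()['contact_force'],sensors.state()['finger_gap'])"
```

```text
t3.9 pos [0.4526 0.2951 0.0388] d [0.0035 0.008  0.0203] r [-0.002 -0.003  0.006] q6-> 0.43
t3.9 pos [0.4526 0.2951 0.0388] d [0.0035 0.008  0.0203] r [ 5.000e-03 -3.000e-03 -3.136e+00] q6-> -2.71
[-0.35917977  0.46070258 -0.93392487] 0.04411468545528805
```

Emit:
jog_arm(
  series=[
    {"dx": 0.003,"dy": 0.006,"dz": 0.006,"rx": 0,"ry": 0,"rz": 0,"grip": 0.04},
    {"dx": 0.003,"dy": 0.006,"dz": 0.012,"rx": 0,"ry": 0,"rz": 0,"grip": 0.04},
    {"dx": 0.003,"dy": 0.006,"dz": 0.018,"rx": 0,"ry": 0,"rz": 0,"grip": 0.04},
    {"dx": 0.003,"dy": 0.006,"dz": 0.02,"rx": 0,"ry": 0,"rz": 0,"grip": 0.04},
    {"dx": 0.003,"dy": 0.006,"dz": 0.02,"rx": 0,"ry": 0,"rz": 0,"grip": 0.04},
  ],
)

```text
time_s: 4.3
tool_pos: [0.4529, 0.3003, 0.0201]
tool_rot: [0.003, -3.141, 0.001]
contact_force: [-0.4, 0.7, -0.6]
finger_gap: 0.0443
grip_force: 30.5
```

Emit:
jog_arm(
  series=[
    {"dx": 0,"dy": 0,"dz": 0,"rx": 0,"ry": 0,"rz": 0,"grip": 0.04},
    {"dx": 0,"dy": 0,"dz": 0,"rx": 0,"ry": 0,"rz": 0,"grip": 0.06},
    {"dx": 0,"dy": 0,"dz": 0,"rx": 0,"ry": 0,"rz": 0,"grip": 0.066},
    {"dx": 0,"dy": 0,"dz": 0,"rx": 0,"ry": 0,"rz": 0,"grip": 0.066},
    {"dx": 0,"dy": 0,"dz": -0.01,"rx": 0,"ry": 0,"rz": 0,"grip": 0.066},
  ],
)

```text
time_s: 4.72
tool_pos: [0.4513, 0.3004, 0.0295]
tool_rot: [0.005, -3.139, 0.002]
contact_force: [-0.4, 0.4, 0.2]
finger_gap: 0.0661
grip_force: 0.0
```

```bash
python3 -c "
from h import *
go(.609,.312,.14,90);print(sensors.state()['contact_force'],sensors.state()['finger_gap'])"
```

```text
t4.7 pos [0.4513 0.3004 0.0295] d [-0.1575  0.011  -0.1109] r [-0.001 -0.003  0.003] q6-> 0.44
t4.7 pos [0.4513 0.3004 0.0295] d [-0.1575  0.011  -0.1109] r [ 4.000e-03 -2.000e-03 -3.138e+00] q6-> -2.7
[-0.4407252   0.38651771  0.2217047 ] 0.06610359389587954
```

Emit:
jog_arm(
  series=[
    {"dx": 0,"dy": 0,"dz": -0.04,"rx": 0,"ry": 0,"rz": 0,"grip": 0.085},
    {"dx": 0,"dy": 0,"dz": -0.08,"rx": 0,"ry": 0,"rz": 0,"grip": 0.085},
    {"dx": -0.015,"dy": 0.001,"dz": -0.115,"rx": 0,"ry": 0,"rz": 0,"grip": 0.085},
    {"dx": -0.05,"dy": 0.004,"dz": -0.115,"rx": 0,"ry": 0,"rz": 0,"grip": 0.085},
    {"dx": -0.09,"dy": 0.006,"dz": -0.115,"rx": 0,"ry": 0,"rz": 0,"grip": 0.085},
  ],
)

```text
time_s: 5.13
tool_pos: [0.5439, 0.3087, 0.1511]
tool_rot: [-0.008, 3.135, 0.005]
contact_force: [-0.1, 0.6, -0.8]
finger_gap: 0.0847
grip_force: 0.0
```

Emit:
jog_arm(
  series=[
    {"dx": -0.03,"dy": 0.002,"dz": 0,"rx": 0,"ry": 0,"rz": 0,"grip": 0.085},
    {"dx": -0.056,"dy": 0.004,"dz": 0,"rx": 0,"ry": 0,"rz": 0,"grip": 0.085},
    {"dx": -0.068,"dy": 0.005,"dz": 0,"rx": 0,"ry": 0,"rz": 0,"grip": 0.085},
    {"dx": -0.068,"dy": 0.005,"dz": 0,"rx": 0,"ry": 0,"rz": 0,"grip": 0.085},
    {"dx": -0.068,"dy": 0.005,"dz": 0,"rx": 0,"ry": 0,"rz": 0,"grip": 0.085},
  ],
)

```text
time_s: 5.55
tool_pos: [0.6104, 0.3123, 0.1457]
tool_rot: [0.004, -3.141, -0.0]
contact_force: [-0.1, 0.2, 0.7]
finger_gap: 0.0851
grip_force: 0.0
```

```bash
python3 -c "
from h import *
P,im=snap('wrist','w6.png')
P,im=snap('top','t6.png')
go(.609,.312,.04,90)"
```

```text
t5.7 pos [0.6092 0.3125 0.1459] d [ 0.0002 -0.0005  0.1059] r [-0.    -0.001  0.004] q6-> 0.36
t5.7 pos [0.6092 0.3125 0.1459] d [ 0.0002 -0.0005  0.1059] r [ 1.000e-03 -0.000e+00 -3.138e+00] q6-> -2.78
```

View pics/w6.png

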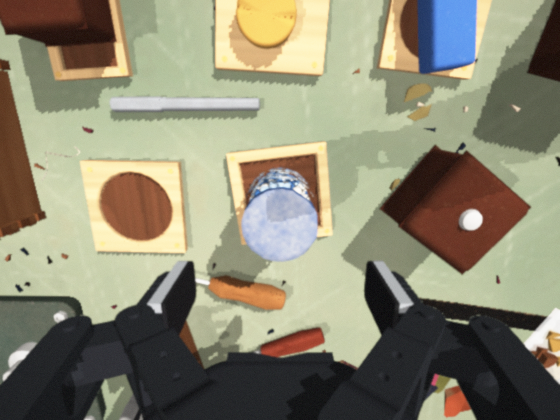

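```bash
python3 -c "
from h import *
P=cams.camera_params('wrist');im=cv2.imread('pics/w6.png')
print('lid',onplane(P,[(280,223)],.09)[0])
blob(im,(12,60,150),(25,180,255),P,.009,(70,150,195,260),100)
blob(im,(12,60,150),(25,180,255),P,.009,(220,135,340,250),100)
b=cv2.inRange(cv2.cvtColor(im,cv2.COLOR_BGR2HSV),(0,60,40),(15,255,140))[:260,70:195]
e=cv2.fitEllipse(max(cv2.findContours(b,0,1)[0],key=cv2.contourArea));print(e,onplane(P,[(e[0][0]+70,e[0][1])],.006))
"
```

```text
lid [0.60691087 0.31294854 0.09      ]
px [143. 212.] rect [621.9 168.7] [98.5 97.2] 89.3 circ [621.8 169. ] 67.9
px [284. 197.] rect [608.  313.9] [96.4 96.4] 6.9 circ [607.7 313.8] 66.7
((20.728124618530273, 34.00957489013672), (46.0917854309082, 81.45220184326172), 178.83152770996094) [[0.46563633 0.14950553 0.006     ]]
```

Emit:
jog_arm(
  series=[
    {"dx": 0.001,"dy": 0,"dz": 0.035,"rx": 0,"ry": 0,"rz": 0.003,"grip": 0.085},
    {"dx": 0.001,"dy": 0,"dz": 0.07,"rx": 0,"ry": 0,"rz": 0.003,"grip": 0.085},
    {"dx": 0.001,"dy": 0,"dz": 0.1,"rx": 0,"ry": 0,"rz": 0.003,"grip": 0.085},
    {"dx": 0.001,"dy": 0,"dz": 0.106,"rx": 0,"ry": 0,"rz": 0.003,"grip": 0.085},
    {"dx": 0.001,"dy": 0,"dz": 0.106,"rx": 0,"ry": 0,"rz": 0.003,"grip": 0.085},
  ],
)

```text
time_s: 6.07
tool_pos: [0.6062, 0.3118, 0.0375]
tool_rot: [0.002, -3.136, 0.003]
contact_force: [-0.8, 0.0, 0.2]
finger_gap: 0.0848
grip_force: 0.0
```

Emit:
jog_arm(
  series=[
    {"dx": 0,"dy": 0,"dz": 0,"rx": 0,"ry": 0,"rz": 0,"grip": 0.07},
    {"dx": 0,"dy": 0,"dz": 0,"rx": 0,"ry": 0,"rz": 0,"grip": 0.06},
    {"dx": 0,"dy": 0,"dz": 0,"rx": 0,"ry": 0,"rz": 0,"grip": 0.05},
    {"dx": 0,"dy": 0,"dz": 0,"rx": 0,"ry": 0,"rz": 0,"grip": 0.05},
    {"dx": 0,"dy": 0,"dz": 0,"rx": 0,"ry": 0,"rz": 0,"grip": 0.05},
  ],
  newtons=30,
)

```text
time_s: 6.48
tool_pos: [0.6112, 0.3131, 0.0429]
tool_rot: [-0.0, 3.137, 0.003]
contact_force: [-1.3, -1.1, 6.4]
finger_gap: 0.0576
grip_force: 33.0
```

Emit:
jog_arm(
  series=[
    {"dx": 0,"dy": 0,"dz": 0,"rx": 0,"ry": 0,"rz": 0,"grip": 0.05},
    {"dx": 0,"dy": 0,"dz": 0,"rx": 0,"ry": 0,"rz": 0,"grip": 0.05},
    {"dx": 0,"dy": 0,"dz": -0.01,"rx": 0,"ry": 0,"rz": 0,"grip": 0.05},
    {"dx": 0,"dy": 0,"dz": -0.025,"rx": 0,"ry": 0,"rz": 0,"grip": 0.05},
    {"dx": 0,"dy": 0,"dz": -0.04,"rx": 0,"ry": 0,"rz": 0,"grip": 0.05},
  ],
)

```text
time_s: 6.9
tool_pos: [0.6091, 0.3124, 0.0806]
tool_rot: [0.0, -3.141, 0.0]
contact_force: [0.1, -0.0, -1.2]
finger_gap: 0.0575
grip_force: 32.5
```

```bash
python3 -c "
from h import *
go(.622,.1665,.08,90)"
```

```text
t6.9 pos [0.6091 0.3124 0.0806] d [-0.0129 -0.1459  0.0006] r [-0.    -0.001  0.   ] q6-> 0.36
t6.9 pos [0.6091 0.3124 0.0806] d [-0.0129 -0.1459  0.0006] r [ 1.000e-03 -0.000e+00 -3.141e+00] q6-> -2.78
```

Emit:
jog_arm(
  series=[
    {"dx": -0.001,"dy": -0.015,"dz": 0,"rx": 0,"ry": 0,"rz": 0,"grip": 0.05},
    {"dx": -0.004,"dy": -0.045,"dz": 0,"rx": 0,"ry": 0,"rz": 0,"grip": 0.05},
    {"dx": -0.007,"dy": -0.075,"dz": 0,"rx": 0,"ry": 0,"rz": 0,"grip": 0.05},
    {"dx": -0.01,"dy": -0.105,"dz": 0,"rx": 0,"ry": 0,"rz": 0,"grip": 0.05},
    {"dx": -0.012,"dy": -0.13,"dz": 0,"rx": 0,"ry": 0,"rz": 0,"grip": 0.05},
  ],
)

```text
time_s: 7.32
tool_pos: [0.6214, 0.1799, 0.0798]
tool_rot: [0.001, 3.141, -0.001]
contact_force: [0.1, -0.1, -1.1]
finger_gap: 0.057
grip_force: 32.6
```

Emit:
jog_arm(
  series=[
    {"dx": -0.001,"dy": -0.012,"dz": 0,"rx": 0,"ry": 0,"rz": 0,"grip": 0.05},
    {"dx": -0.001,"dy": -0.016,"dz": 0,"rx": 0,"ry": 0,"rz": 0,"grip": 0.05},
    {"dx": -0.001,"dy": -0.016,"dz": 0.01,"rx": 0,"ry": 0,"rz": 0,"grip": 0.05},
    {"dx": -0.001,"dy": -0.016,"dz": 0.02,"rx": 0,"ry": 0,"rz": 0,"grip": 0.05},
    {"dx": -0.001,"dy": -0.016,"dz": 0.02,"rx": 0,"ry": 0,"rz": 0,"grip": 0.05},
  ],
)

```text
time_s: 7.73
tool_pos: [0.6204, 0.1674, 0.0565]
tool_rot: [0.002, -3.137, 0.0]
contact_force: [-0.5, -0.5, -2.4]
finger_gap: 0.0577
grip_force: 32.6
```

```bash
python3 -c "
from h import *
P,im=snap('wrist','w7.png');P,im2=snap('scene','s7.png')
go(.622,.1665,.038,90)
cv2.imwrite('pics/c7.png',np.hstack([im[120:400,100:460],cv2.resize(im2[195:335,300:480],(360,280))]))"
```

```text
t7.8 pos [0.6211 0.1677 0.0581] d [-0.0009 -0.0012  0.0201] r [-0.    -0.003  0.002] q6-> 0.14
t7.8 pos [0.6211 0.1677 0.0581] d [-0.0009 -0.0012  0.0201] r [ 0.004 -0.    -3.139] q6-> -3.0
```

View pics/c7.png

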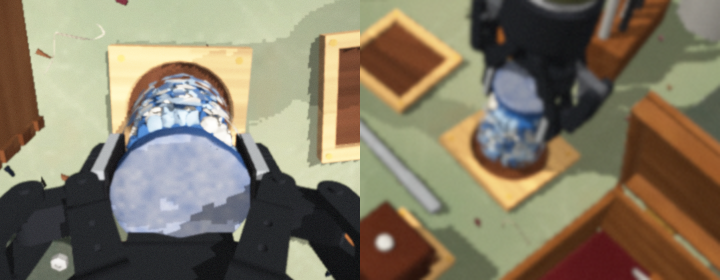

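Emit:
jog_arm(
  series=[
    {"dx": 0,"dy": 0,"dz": 0.006,"rx": 0,"ry": 0,"rz": 0,"grip": 0.05},
    {"dx": 0,"dy": 0,"dz": 0.012,"rx": 0,"ry": 0,"rz": 0,"grip": 0.05},
    {"dx": 0,"dy": 0,"dz": 0.016,"rx": 0,"ry": 0,"rz": 0,"grip": 0.05},
    {"dx": 0,"dy": 0,"dz": 0.018,"rx": 0,"ry": 0,"rz": 0,"grip": 0.05},
    {"dx": 0,"dy": 0,"dz": 0.018,"rx": 0,"ry": 0,"rz": 0,"grip": 0.05},
  ],
)

```text
time_s: 8.25
tool_pos: [0.6223, 0.1668, 0.0428]
tool_rot: [-0.001, 3.141, 0.0]
contact_force: [-3.9, 0.3, 8.1]
finger_gap: 0.0577
grip_force: 33.3
```

```bash
python3 -c "
from h import *
go(.622,.1665,.038,90);s=sensors.state();print(s['contact_force'],s['finger_gap'])"
```

```text
t8.2 pos [0.6223 0.1668 0.0428] d [ 0.0003 -0.0003  0.0048] r [0.    0.001 0.001] q6-> 0.14
t8.2 pos [0.6223 0.1668 0.0428] d [ 0.0003 -0.0003  0.0048] r [-1.000e-03  0.000e+00 -3.141e+00] q6-> -3.0
[-3.93531255  0.26314199  8.12926114] 0.05773462242331508
```

Emit:
jog_arm(
  series=[
    {"dx": 0,"dy": 0,"dz": -0.001,"rx": 0,"ry": 0,"rz": 0,"grip": 0.065},
    {"dx": 0,"dy": 0,"dz": -0.001,"rx": 0,"ry": 0,"rz": 0,"grip": 0.075},
    {"dx": 0,"dy": 0,"dz": -0.001,"rx": 0,"ry": 0,"rz": 0,"grip": 0.085},
    {"dx": 0,"dy": 0,"dz": -0.001,"rx": 0,"ry": 0,"rz": 0,"grip": 0.085},
    {"dx": 0,"dy": 0,"dz": -0.02,"rx": 0,"ry": 0,"rz": 0,"grip": 0.085},
  ],
)

```text
time_s: 8.67
tool_pos: [0.6196, 0.166, 0.0577]
tool_rot: [0.0, -3.135, 0.001]
contact_force: [-0.8, -0.0, -1.1]
finger_gap: 0.0851
grip_force: 0.0
```

Emit:
jog_arm(
  series=[
    {"dx": 0,"dy": 0,"dz": -0.03,"rx": 0,"ry": 0,"rz": 0,"grip": 0.085},
    {"dx": 0,"dy": 0,"dz": -0.06,"rx": 0,"ry": 0,"rz": 0,"grip": 0.085},
    {"dx": 0,"dy": 0,"dz": -0.09,"rx": 0,"ry": 0,"rz": 0,"grip": 0.085},
    {"dx": 0.015,"dy": 0,"dz": -0.09,"rx": 0,"ry": 0,"rz": -0.1,"grip": 0.085},
    {"dx": 0.045,"dy": 0,"dz": -0.09,"rx": 0,"ry": 0,"rz": -0.22,"grip": 0.085},
  ],
)

```text
time_s: 9.08
tool_pos: [0.5818, 0.1664, 0.154]
tool_rot: [-0.35, 3.114, 0.0]
contact_force: [0.6, -0.1, -0.1]
finger_gap: 0.085
grip_force: 0.0
```

```bash
python3 -c "
from h import *
P,im=snap('wrist','w8.png')
go(.4438,.1439,.15,3)
go(.4438,.1439,.15,93)"
```

```text
t9.1 pos [0.5707 0.1663 0.1511] d [0.1286 0.0074 0.0019] r [-0.005 -0.006  1.751] q6-> 1.67
t9.1 pos [0.5707 0.1663 0.1511] d [0.1286 0.0074 0.0019] r [ 0.005 -0.005 -1.391] q6-> -1.47
t9.1 pos [0.5707 0.1663 0.1511] d [0.1286 0.0074 0.0019] r [ 0.    -0.006  0.18 ] q6-> 0.1
t9.1 pos [0.5707 0.1663 0.1511] d [0.1286 0.0074 0.0019] r [ 1.000e-02  1.000e-03 -2.962e+00] q6-> -3.05
```

Emit:
jog_arm(
  series=[
    {"dx": 0.03,"dy": 0.002,"dz": 0,"rx": 0,"ry": 0,"rz": -0.12,"grip": 0.085},
    {"dx": 0.06,"dy": 0.004,"dz": 0,"rx": 0,"ry": 0,"rz": -0.24,"grip": 0.085},
    {"dx": 0.09,"dy": 0.006,"dz": 0,"rx": 0,"ry": 0,"rz": -0.36,"grip": 0.085},
    {"dx": 0.12,"dy": 0.007,"dz": 0,"rx": 0,"ry": 0,"rz": -0.48,"grip": 0.085},
    {"dx": 0.128,"dy": 0.007,"dz": 0,"rx": 0,"ry": 0,"rz": -0.6,"grip": 0.085},
  ],
)

```text
time_s: 9.55
tool_pos: [0.4457, 0.1448, 0.1509]
tool_rot: [1.259, -2.873, -0.002]
contact_force: [-0.7, -0.5, 0.2]
finger_gap: 0.0851
grip_force: 0.0
```

Emit:
jog_arm(
  series=[
    {"dx": 0,"dy": 0,"dz": 0,"rx": 0,"ry": 0,"rz": -0.12,"grip": 0.085},
    {"dx": 0,"dy": 0,"dz": 0,"rx": 0,"ry": 0,"rz": -0.24,"grip": 0.085},
    {"dx": 0,"dy": 0,"dz": 0,"rx": 0,"ry": 0,"rz": -0.36,"grip": 0.085},
    {"dx": 0,"dy": 0,"dz": 0,"rx": 0,"ry": 0,"rz": -0.48,"grip": 0.085},
    {"dx": 0,"dy": 0,"dz": 0,"rx": 0,"ry": 0,"rz": -0.6,"grip": 0.085},
  ],
)

```text
time_s: 9.97
tool_pos: [0.4508, 0.1453, 0.1515]
tool_rot: [2.054, -2.377, -0.0]
contact_force: [0.0, -0.7, 0.2]
finger_gap: 0.0846
grip_force: 0.0
```

```bash
python3 -c "
from h import *
P,im=snap('wrist','w9.png')
go(.4438,.1439,.10,3)"
```

```text
t10.0 pos [0.4508 0.1453 0.1514] d [0.0024 0.0068 0.0514] r [ 0.    -0.     2.949] q6-> 1.66
t10.0 pos [0.4508 0.1453 0.1514] d [0.0024 0.0068 0.0514] r [ 0.     0.    -0.192] q6-> -1.48
```

View pics/w9.png

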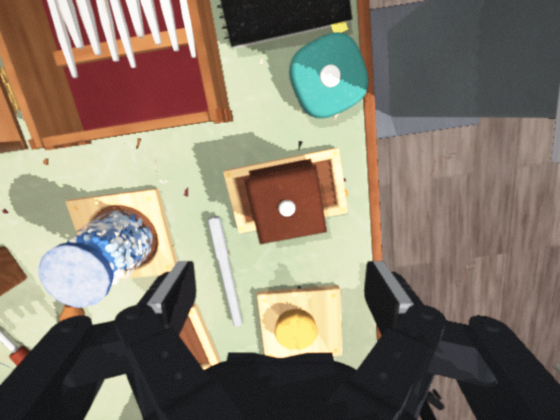

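```bash
python3 -c "
from h import *
P=cams.camera_params('wrist');im=cv2.imread('pics/w9.png')
print('stud',onplane(P,[(287,208)],.063)[0])
w=onplane(P,[(258,243),(326,234)],.059);print(w, np.rad2deg(np.arctan2(*(w[1]-w[0])[[1,0]])))
blob(im,(12,60,150),(25,180,255),P,.009,(215,135,360,245),100)
cv2.imwrite('pics/c9.png',cv2.resize(im[140:255,210:360],None,fx=4,fy=4,interpolation=2))"
```

```text
stud [0.44500056 0.14232191 0.063     ]
[[0.47438559 0.17185765 0.059     ]
 [0.41472976 0.17165879 0.059     ]] -179.80900568465387
px [333. 201.] rect [397.9 158.8] [36.1 14.6] 62.3 circ [401.8 156.7] 18.1
px [253. 180.] rect [461.1 139.7] [82.7 61.5] 3.5 circ [460.8 134.7] 47.7
```

View pics/c9.png

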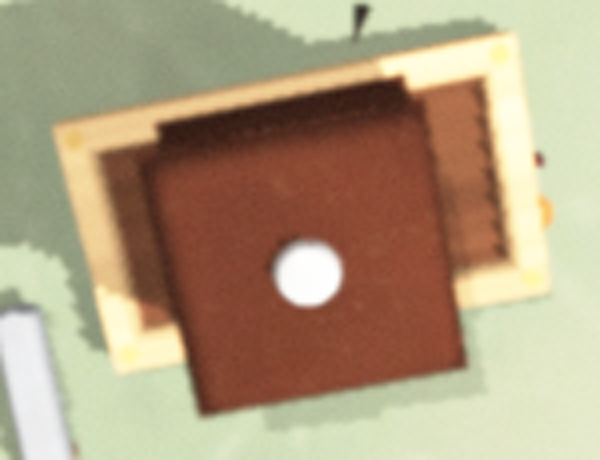

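```bash
python3 -c "
from h import *
P=cams.camera_params('wrist')
for p,z in(([(155,163),(418,113),(465,367),(203,415)],.059),([(55,127),(515,33),(550,292),(120,373)],.009)):
    w=onplane(P,(np.array(p)+.5)/4+[209.5,139.5],z)[:,:2]*1000
    e=(w[1]+w[2]-w[0]-w[3])/2;f=(w[2]+w[3]-w[0]-w[1])/2
    print(w.mean(0),np.linalg.norm(e),np.linalg.norm(f),np.rad2deg(np.arctan2(-e[1],-e[0])),np.rad2deg(np.arctan2(-f[0],f[1])))
go(.4445,.1435,.10,1.5)"
```

```text
[444.78880553 142.60898521] 56.103397171589215 56.54617346200768 3.0949693365840947 2.6132012207334556
[444.07458216 142.97279771] 113.62711015281208 66.52155550294431 3.4714960060236537 3.3769368081338667
t10.0 pos [0.4508 0.1453 0.1514] d [0.0027 0.006  0.0514] r [ 0.    -0.     2.975] q6-> 1.69
t10.0 pos [0.4508 0.1453 0.1514] d [0.0027 0.006  0.0514] r [ 0.     0.    -0.166] q6-> -1.45
```

Emit:
jog_arm(
  series=[
    {"dx": 0.003,"dy": 0.006,"dz": 0,"rx": 0,"ry": 0,"rz": -0.1,"grip": 0.085},
    {"dx": 0.003,"dy": 0.006,"dz": 0.01,"rx": 0,"ry": 0,"rz": -0.192,"grip": 0.085},
    {"dx": 0.003,"dy": 0.006,"dz": 0.04,"rx": 0,"ry": 0,"rz": -0.192,"grip": 0.085},
    {"dx": 0.003,"dy": 0.006,"dz": 0.065,"rx": 0,"ry": 0,"rz": -0.192,"grip": 0.085},
    {"dx": 0.003,"dy": 0.006,"dz": 0.065,"rx": 0,"ry": 0,"rz": -0.192,"grip": 0.085},
  ],
)

```text
time_s: 10.43
tool_pos: [0.4411, 0.1427, 0.0825]
tool_rot: [2.259, -2.174, -0.007]
contact_force: [0.0, 0.4, -0.1]
finger_gap: 0.085
grip_force: 0.0
```

```bash
python3 -c "
from h import *
P,im=snap('wrist','w10.png')
go(.4445,.1435,.018,3)
print('stud',onplane(P,[(280,250)],.063))"
```

```text
t10.5 pos [0.4421 0.1429 0.0846] d [-0.0006 -0.0028  0.0666] r [-1.000e-03 -9.000e-03  3.128e+00] q6-> 1.66
t10.5 pos [0.4421 0.1429 0.0846] d [-0.0006 -0.0028  0.0666] r [ 0.006 -0.    -0.013] q6-> -1.48
stud [[0.44142607 0.14394669 0.063     ]]
```

View pics/w10.png

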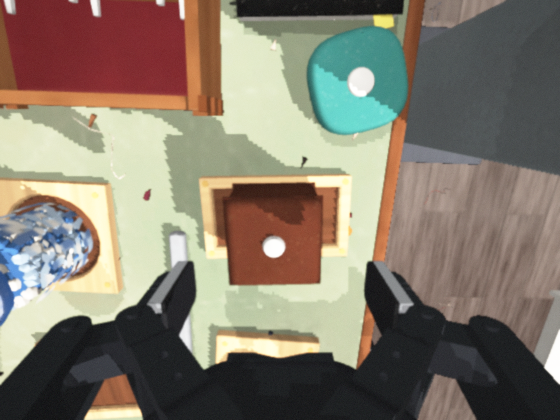

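Emit:
jog_arm(
  series=[
    {"dx": 0,"dy": -0.002,"dz": 0.025,"rx": 0,"ry": 0,"rz": 0,"grip": 0.085},
    {"dx": 0,"dy": -0.002,"dz": 0.05,"rx": 0,"ry": 0,"rz": 0,"grip": 0.085},
    {"dx": 0,"dy": -0.002,"dz": 0.066,"rx": 0,"ry": 0,"rz": 0,"grip": 0.085},
    {"dx": 0,"dy": -0.002,"dz": 0.066,"rx": 0,"ry": 0,"rz": 0,"grip": 0.085},
    {"dx": 0,"dy": -0.002,"dz": 0.066,"rx": 0,"ry": 0,"rz": 0,"grip": 0.085},
  ],
)

```text
time_s: 10.9
tool_pos: [0.4468, 0.1434, 0.0213]
tool_rot: [2.266, -2.176, -0.001]
contact_force: [-0.1, -0.7, 0.0]
finger_gap: 0.085
grip_force: 0.0
```

Emit:
jog_arm(
  series=[
    {"dx": 0,"dy": 0,"dz": 0,"rx": 0,"ry": 0,"rz": 0,"grip": 0.075},
    {"dx": 0,"dy": 0,"dz": 0,"rx": 0,"ry": 0,"rz": 0,"grip": 0.065},
    {"dx": 0,"dy": 0,"dz": 0,"rx": 0,"ry": 0,"rz": 0,"grip": 0.05},
    {"dx": 0,"dy": 0,"dz": 0,"rx": 0,"ry": 0,"rz": 0,"grip": 0.05},
    {"dx": 0,"dy": 0,"dz": 0,"rx": 0,"ry": 0,"rz": 0,"grip": 0.05},
  ],
  newtons=80,
)

```text
time_s: 11.32
tool_pos: [0.4464, 0.1435, 0.0223]
tool_rot: [-2.267, 2.175, 0.0]
contact_force: [-4.8, 1.2, 7.9]
finger_gap: 0.059
grip_force: 85.6
```

Emit:
jog_arm(
  series=[
    {"dx": 0,"dy": 0,"dz": 0,"rx": 0,"ry": 0,"rz": 0,"grip": 0.05},
    {"dx": 0,"dy": 0,"dz": 0,"rx": 0,"ry": 0,"rz": 0,"grip": 0.05},
    {"dx": 0,"dy": 0,"dz": -0.002,"rx": 0,"ry": 0,"rz": 0,"grip": 0.05},
    {"dx": 0,"dy": 0,"dz": -0.006,"rx": 0,"ry": 0,"rz": 0,"grip": 0.05},
    {"dx": 0,"dy": 0,"dz": -0.012,"rx": 0,"ry": 0,"rz": 0,"grip": 0.05},
  ],
)

```text
time_s: 11.73
tool_pos: [0.4455, 0.1432, 0.0322]
tool_rot: [2.266, -2.174, -0.002]
contact_force: [1.0, 0.3, -9.7]
finger_gap: 0.0588
grip_force: 87.8
```

```bash
python3 -c "
from h import *
P,im=snap('wrist','w11.png')
go(.608,.3125,.08,6.5);print(sensors.state()['contact_force'])"
```

```text
t11.8 pos [0.4465 0.1433 0.0335] d [-0.1624 -0.1683 -0.0465] r [ 0.    -0.     3.069] q6-> 1.6
t11.8 pos [0.4465 0.1433 0.0335] d [-0.1624 -0.1683 -0.0465] r [ 0.     0.    -0.072] q6-> -1.55
[ 0.15778911  0.30810345 -8.02902435]
```

Emit:
jog_arm(
  series=[
    {"dx": 0,"dy": 0,"dz": -0.02,"rx": 0,"ry": 0,"rz": 0,"grip": 0.05},
    {"dx": -0.005,"dy": -0.005,"dz": -0.04,"rx": 0,"ry": 0,"rz": 0,"grip": 0.05},
    {"dx": -0.02,"dy": -0.021,"dz": -0.045,"rx": 0,"ry": 0,"rz": -0.02,"grip": 0.05},
    {"dx": -0.04,"dy": -0.042,"dz": -0.045,"rx": 0,"ry": 0,"rz": -0.04,"grip": 0.05},
    {"dx": -0.06,"dy": -0.063,"dz": -0.045,"rx": 0,"ry": 0,"rz": -0.072,"grip": 0.05},
  ],
)

```text
time_s: 12.2
tool_pos: [0.5079, 0.2064, 0.0784]
tool_rot: [-2.343, 2.091, -0.001]
contact_force: [-0.2, 0.2, -9.1]
finger_gap: 0.0586
grip_force: 92.0
```

```bash
python3 -c "
from h import *
go(.608,.3125,.08,6.5);print(sensors.state()['contact_force'])"
```

```text
t12.2 pos [0.5079 0.2064 0.0784] d [-0.0941 -0.1114 -0.0015] r [0.000e+00 2.000e-03 3.141e+00] q6-> 1.7
t12.2 pos [0.5079 0.2064 0.0784] d [-0.0941 -0.1114 -0.0015] r [-0.001  0.    -0.   ] q6-> -1.44
[-0.23094508  0.1728634  -9.06479791]
```

Emit:
jog_arm(
  series=[
    {"dx": -0.02,"dy": -0.023,"dz": 0,"rx": 0,"ry": 0,"rz": 0,"grip": 0.05},
    {"dx": -0.04,"dy": -0.047,"dz": 0,"rx": 0,"ry": 0,"rz": 0,"grip": 0.05},
    {"dx": -0.06,"dy": -0.071,"dz": 0,"rx": 0,"ry": 0,"rz": 0,"grip": 0.05},
    {"dx": -0.08,"dy": -0.095,"dz": 0,"rx": 0,"ry": 0,"rz": 0,"grip": 0.05},
    {"dx": -0.094,"dy": -0.111,"dz": 0.005,"rx": 0,"ry": 0,"rz": 0,"grip": 0.05},
  ],
)

```text
time_s: 12.62
tool_pos: [0.6092, 0.3142, 0.0728]
tool_rot: [-2.342, 2.089, -0.001]
contact_force: [1.4, 1.1, -8.3]
finger_gap: 0.0589
grip_force: 91.8
```

Emit:
jog_arm(
  series=[
    {"dx": 0,"dy": 0,"dz": 0.01,"rx": 0,"ry": 0,"rz": 0,"grip": 0.05},
    {"dx": 0,"dy": 0,"dz": 0.02,"rx": 0,"ry": 0,"rz": 0,"grip": 0.05},
    {"dx": 0,"dy": 0,"dz": 0.03,"rx": 0,"ry": 0,"rz": 0,"grip": 0.05},
    {"dx": 0,"dy": 0,"dz": 0.035,"rx": 0,"ry": 0,"rz": 0,"grip": 0.05},
    {"dx": 0,"dy": 0,"dz": 0.035,"rx": 0,"ry": 0,"rz": 0,"grip": 0.05},
  ],
)

```text
time_s: 13.03
tool_pos: [0.6043, 0.3104, 0.0349]
tool_rot: [2.339, -2.09, -0.004]
contact_force: [-0.5, 0.6, -9.7]
finger_gap: 0.0589
grip_force: 91.9
```

```bash
python3 -c "
from h import *
P,im=snap('wrist','w12.png');P,im2=snap('scene','s12.png')
go(.608,.3125,.08,6.5)
cv2.imwrite('pics/c12.png',np.hstack([im[100:400,90:470],cv2.resize(im2[160:285,250:400],(360,300))]))"
```

```text
t13.1 pos [0.6061 0.3111 0.0373] d [-0.0011 -0.002  -0.0427] r [-0.000e+00 -2.000e-03  3.141e+00] q6-> 1.81
t13.1 pos [0.6061 0.3111 0.0373] d [-0.0011 -0.002  -0.0427] r [ 0.001 -0.    -0.001] q6-> -1.33
```

View pics/c12.png

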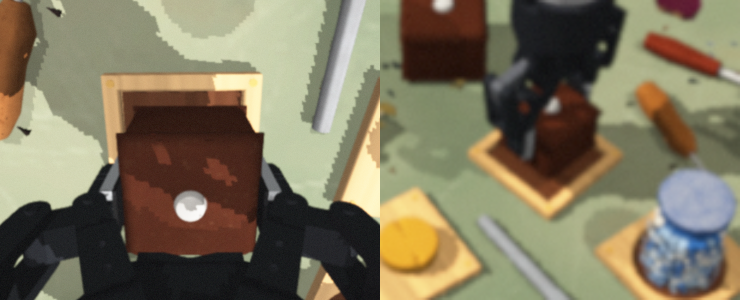

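```bash
python3 -c "
from h import *
P,im=snap('wrist','w13.png')
go(.608,.3125,.08,6.5)
c=im[160:370,180:370]
cv2.imwrite('pics/c13.png',cv2.resize(c,None,fx=2.8,fy=2.8,interpolation=2))"
```

```text
t13.2 pos [0.6068 0.3114 0.0381] d [-0.0009 -0.0014 -0.0419] r [0.000e+00 1.000e-03 3.141e+00] q6-> 1.81
t13.2 pos [0.6068 0.3114 0.0381] d [-0.0009 -0.0014 -0.0419] r [-0.     0.    -0.001] q6-> -1.33
```

View pics/c13.png

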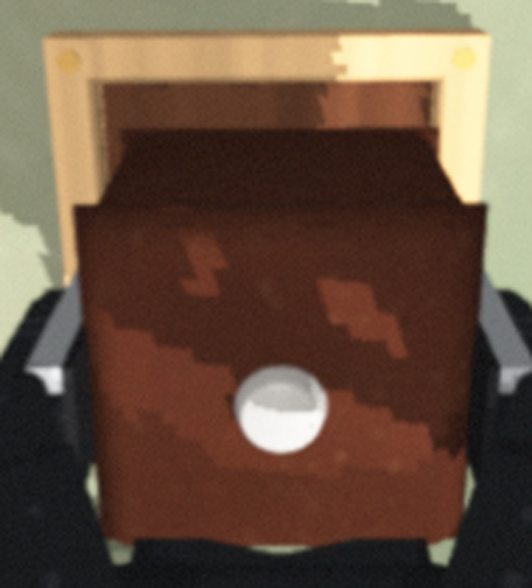

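```bash
python3 -c "
from h import *
P=cams.camera_params('wrist')
f=lambda p,z:onplane(P,(np.array(p)+.5)/2.8+[179.5,159.5],z)[:,:2]*1000
for p,z in(([(45,36),(489,36)],.009),([(103,82),(438,82)],.009),([(125,130),(440,130)],.0248),([(75,207),(487,207)],.0748)):
  w=f(p,z);print(w,w.mean(0),np.linalg.norm(w[1]-w[0]))
a=np.deg2rad(6.5);print('board c',f([(45,36),(489,36)],.009).mean(0)+47*np.array([-np.sin(a),np.cos(a)]))
print('weight c',f([(125,130),(440,130)],.0248).mean(0)+30*np.array([-np.sin(a),np.cos(a)]))"
```

```text
[[662.03934593 272.84923294]
 [568.62509173 262.17653062]] [615.33221883 267.51288178] 94.0219626689454
[[649.31617189 281.47703724]
 [577.66001804 273.28576332]] [613.48809496 277.38140028] 72.1228213044029
[[641.42284653 286.56828635]
 [579.11781189 279.4426888 ]] [610.27032921 283.00548758] 62.71117508845846
[[639.61682331 282.20373895]
 [582.49459808 275.66850904]] [611.05571069 278.936124  ] 57.494850597463724
board c [610.01166778 314.21075899]
weight c [606.8742328  312.81264325]
```

Emit:
jog_arm(
  series=[
    {"dx": -0.001,"dy": -0.003,"dz": 0.0,"rx": 0,"ry": 0,"rz": 0,"grip": 0.05},
    {"dx": -0.001,"dy": -0.003,"dz": 0.004,"rx": 0,"ry": 0,"rz": 0,"grip": 0.05},
    {"dx": -0.001,"dy": -0.003,"dz": 0.009,"rx": 0,"ry": 0,"rz": 0,"grip": 0.05},
    {"dx": -0.001,"dy": -0.003,"dz": 0.014,"rx": 0,"ry": 0,"rz": 0,"grip": 0.05},
    {"dx": -0.001,"dy": -0.003,"dz": 0.018,"rx": 0,"ry": 0,"rz": 0,"grip": 0.05},
  ],
)

```text
time_s: 13.6
tool_pos: [0.6091, 0.313, 0.0187]
tool_rot: [2.343, -2.091, -0.001]
contact_force: [0.2, -1.5, -9.3]
finger_gap: 0.0587
grip_force: 92.2
```

Emit:
jog_arm(
  series=[
    {"dx": 0,"dy": 0,"dz": 0.001,"rx": 0,"ry": 0,"rz": 0,"grip": 0.05},
    {"dx": 0,"dy": 0,"dz": 0.002,"rx": 0,"ry": 0,"rz": 0,"grip": 0.05},
    {"dx": 0,"dy": 0,"dz": 0.003,"rx": 0,"ry": 0,"rz": 0,"grip": 0.05},
    {"dx": 0,"dy": 0,"dz": 0.003,"rx": 0,"ry": 0,"rz": 0,"grip": 0.05},
    {"dx": 0,"dy": 0,"dz": 0.003,"rx": 0,"ry": 0,"rz": 0,"grip": 0.05},
  ],
)

```text
time_s: 14.02
tool_pos: [0.6094, 0.3131, 0.0174]
tool_rot: [-2.344, 2.092, 0.0]
contact_force: [-5.1, -1.5, -1.8]
finger_gap: 0.0591
grip_force: 93.1
```

```bash
python3 -c "
from h import *
P,im=snap('wrist','w14.png')
go(.608,.3125,.08,6.5);print(sensors.state()['contact_force'])"
```

```text
t14.1 pos [0.6094 0.3132 0.0174] d [ 0.0005  0.0014 -0.0626] r [-0.    -0.    -3.142] q6-> -4.47
t14.1 pos [0.6094 0.3132 0.0174] d [ 0.0005  0.0014 -0.0626] r [-0.  0.  0.] q6-> -1.33
[-3.99149793 -2.03100346  0.23288788]
```

Emit:
jog_arm(
  series=[
    {"dx": 0,"dy": 0,"dz": -0.001,"rx": 0,"ry": 0,"rz": 0,"grip": 0.065},
    {"dx": 0,"dy": 0,"dz": -0.001,"rx": 0,"ry": 0,"rz": 0,"grip": 0.075},
    {"dx": 0,"dy": 0,"dz": -0.001,"rx": 0,"ry": 0,"rz": 0,"grip": 0.085},
    {"dx": 0,"dy": 0,"dz": -0.001,"rx": 0,"ry": 0,"rz": 0,"grip": 0.085},
    {"dx": 0,"dy": 0,"dz": -0.02,"rx": 0,"ry": 0,"rz": 0,"grip": 0.085},
  ],
)

```text
time_s: 14.48
tool_pos: [0.6078, 0.3124, 0.0334]
tool_rot: [2.34, -2.089, -0.004]
contact_force: [-1.9, -0.6, -1.3]
finger_gap: 0.0853
grip_force: 0.0
```

Emit:
jog_arm(
  series=[
    {"dx": 0,"dy": 0,"dz": -0.04,"rx": 0,"ry": 0,"rz": 0,"grip": 0.085},
    {"dx": 0,"dy": 0,"dz": -0.08,"rx": 0,"ry": 0,"rz": 0,"grip": 0.085},
    {"dx": 0,"dy": 0,"dz": -0.11,"rx": 0,"ry": 0,"rz": 0.1,"grip": 0.085},
    {"dx": 0,"dy": 0.02,"dz": -0.11,"rx": 0,"ry": 0,"rz": 0.22,"grip": 0.085},
    {"dx": -0.01,"dy": 0.05,"dz": -0.11,"rx": 0,"ry": 0,"rz": 0.34,"grip": 0.085},
  ],
)

```text
time_s: 14.9
tool_pos: [0.5636, 0.3173, 0.1503]
tool_rot: [-1.939, 2.46, -0.005]
contact_force: [0.7, 0.3, -1.3]
finger_gap: 0.0849
grip_force: 0.0
```

```bash
python3 -c "
from h import *
go(.4525,.441,.12,97)
P,im=snap('top','t14.png')"
```

```text
t14.9 pos [0.5636 0.3173 0.1503] d [-0.0942  0.1371  0.0296] r [-0.004  0.01   1.213] q6-> 0.27
t14.9 pos [0.5636 0.3173 0.1503] d [-0.0942  0.1371  0.0296] r [-0.011 -0.005 -1.929] q6-> -2.87
```

Emit:
jog_arm(
  series=[
    {"dx": -0.02,"dy": 0.026,"dz": 0,"rx": 0,"ry": 0,"rz": 0.12,"grip": 0.07},
    {"dx": -0.04,"dy": 0.052,"dz": 0,"rx": 0,"ry": 0,"rz": 0.24,"grip": 0.07},
    {"dx": -0.06,"dy": 0.078,"dz": 0,"rx": 0,"ry": 0,"rz": 0.36,"grip": 0.07},
    {"dx": -0.08,"dy": 0.104,"dz": 0,"rx": 0,"ry": 0,"rz": 0.48,"grip": 0.07},
    {"dx": -0.094,"dy": 0.13,"dz": 0,"rx": 0,"ry": 0,"rz": 0.6,"grip": 0.07},
  ],
)

```text
time_s: 15.37
tool_pos: [0.4527, 0.4402, 0.147]
tool_rot: [-1.134, 2.928, 0.001]
contact_force: [0.4, 0.1, 0.6]
finger_gap: 0.07
grip_force: 0.0
```

Emit:
jog_arm(
  series=[
    {"dx": 0,"dy": 0,"dz": 0,"rx": 0,"ry": 0,"rz": 0.12,"grip": 0.06},
    {"dx": 0,"dy": 0,"dz": 0,"rx": 0,"ry": 0,"rz": 0.24,"grip": 0.06},
    {"dx": 0,"dy": 0,"dz": 0,"rx": 0,"ry": 0,"rz": 0.36,"grip": 0.06},
    {"dx": 0,"dy": 0,"dz": 0,"rx": 0,"ry": 0,"rz": 0.48,"grip": 0.06},
    {"dx": 0,"dy": 0,"dz": 0,"rx": 0,"ry": 0,"rz": 0.59,"grip": 0.06},
  ],
)

```text
time_s: 15.78
tool_pos: [0.4534, 0.4388, 0.1469]
tool_rot: [-0.235, 3.132, 0.001]
contact_force: [-0.4, 0.1, 0.4]
finger_gap: 0.0601
grip_force: 0.0
```

```bash
python3 -c "
from h import *
P,im=snap('wrist','w15.png');P,im=snap('wrist','w15.png')
blob(im,(95,100,60),(125,255,255),P,.037)
go(.4525,.441,.03,97)"
```

```text
px [283. 194.] rect [452.1 443. ] [85.2 34.3] 8.3 circ [452.4 443.9] 44.5
t15.9 pos [0.4534 0.4386 0.1468] d [0.0006 0.0025 0.1169] r [0.    0.001 0.033] q6-> 0.52
t15.9 pos [0.4534 0.4386 0.1468] d [0.0006 0.0025 0.1169] r [-1.000e-03  1.000e-03 -3.109e+00] q6-> -2.62
```

View pics/w15.png

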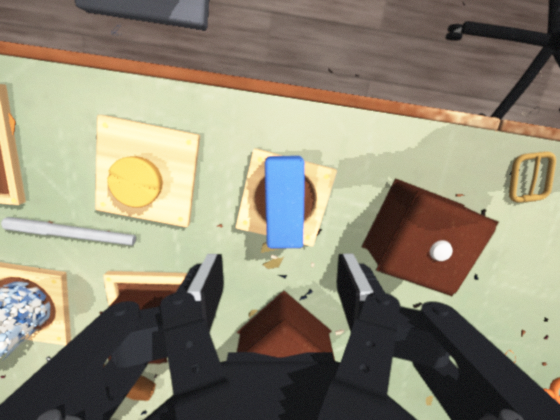

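Emit:
jog_arm(
  series=[
    {"dx": 0.001,"dy": 0.003,"dz": 0.035,"rx": 0,"ry": 0,"rz": 0.01,"grip": 0.06},
    {"dx": 0.001,"dy": 0.003,"dz": 0.07,"rx": 0,"ry": 0,"rz": 0.01,"grip": 0.06},
    {"dx": 0.001,"dy": 0.003,"dz": 0.1,"rx": 0,"ry": 0,"rz": 0.01,"grip": 0.06},
    {"dx": 0.001,"dy": 0.003,"dz": 0.12,"rx": 0,"ry": 0,"rz": 0.01,"grip": 0.06},
    {"dx": 0.001,"dy": 0.003,"dz": 0.128,"rx": 0,"ry": 0,"rz": 0.01,"grip": 0.06},
  ],
)

```text
time_s: 16.3
tool_pos: [0.4498, 0.4396, 0.0149]
tool_rot: [0.231, -3.128, 0.004]
contact_force: [-0.3, -0.2, -0.1]
finger_gap: 0.0599
grip_force: 0.0
```

Emit:
jog_arm(
  series=[
    {"dx": 0,"dy": 0,"dz": 0,"rx": 0,"ry": 0,"rz": 0,"grip": 0.06},
    {"dx": 0,"dy": 0,"dz": 0,"rx": 0,"ry": 0,"rz": 0,"grip": 0.05},
    {"dx": 0,"dy": 0,"dz": 0,"rx": 0,"ry": 0,"rz": 0,"grip": 0.04},
    {"dx": 0,"dy": 0,"dz": 0,"rx": 0,"ry": 0,"rz": 0,"grip": 0.025},
    {"dx": 0,"dy": 0,"dz": 0,"rx": 0,"ry": 0,"rz": 0,"grip": 0.025},
  ],
  newtons=30,
)

```text
time_s: 16.72
tool_pos: [0.4532, 0.4422, 0.0209]
tool_rot: [-0.227, 3.13, 0.004]
contact_force: [1.4, 0.5, 5.3]
finger_gap: 0.0341
grip_force: 31.4
```

Emit:
jog_arm(
  series=[
    {"dx": 0,"dy": 0,"dz": 0,"rx": 0,"ry": 0,"rz": 0,"grip": 0.025},
    {"dx": 0,"dy": 0,"dz": 0,"rx": 0,"ry": 0,"rz": 0,"grip": 0.025},
    {"dx": 0,"dy": 0,"dz": 0,"rx": 0,"ry": 0,"rz": 0,"grip": 0.025},
    {"dx": 0,"dy": 0,"dz": 0,"rx": 0,"ry": 0,"rz": 0,"grip": 0.025},
    {"dx": 0,"dy": 0,"dz": -0.005,"rx": 0,"ry": 0,"rz": 0,"grip": 0.025},
  ],
)

```text
time_s: 17.13
tool_pos: [0.452, 0.4412, 0.0242]
tool_rot: [-0.227, 3.133, 0.001]
contact_force: [0.4, -1.4, 0.1]
finger_gap: 0.0344
grip_force: 30.9
```

```bash
python3 -c "
from h import *
go(.443,.1415,.12,92.8);print(sensors.state()['contact_force'])"
```

```text
t17.1 pos [0.452  0.4412 0.0242] d [ 0.052  -0.2953 -0.096 ] r [0.001 0.001 0.096] q6-> 0.6
t17.1 pos [0.452  0.4412 0.0242] d [ 0.052  -0.2953 -0.096 ] r [-1.000e-03  1.000e-03 -3.046e+00] q6-> -2.54
[ 0.41910602 -1.35385859  0.11986762]
```

Emit:
jog_arm(
  series=[
    {"dx": 0,"dy": 0,"dz": -0.025,"rx": 0,"ry": 0,"rz": 0,"grip": 0.025},
    {"dx": 0,"dy": 0,"dz": -0.05,"rx": 0,"ry": 0,"rz": 0,"grip": 0.025},
    {"dx": 0.003,"dy": -0.015,"dz": -0.065,"rx": 0,"ry": 0,"rz": 0,"grip": 0.025},
    {"dx": 0.009,"dy": -0.05,"dz": -0.065,"rx": 0,"ry": 0,"rz": 0,"grip": 0.025},
    {"dx": 0.016,"dy": -0.09,"dz": -0.065,"rx": 0,"ry": 0,"rz": 0,"grip": 0.025},
  ],
)

```text
time_s: 17.55
tool_pos: [0.45, 0.3509, 0.0906]
tool_rot: [-0.231, 3.129, 0.004]
contact_force: [0.4, -0.7, -0.2]
finger_gap: 0.0344
grip_force: 30.9
```

Emit:
jog_arm(
  series=[
    {"dx": 0.007,"dy": -0.039,"dz": 0,"rx": 0,"ry": 0,"rz": 0,"grip": 0.025},
    {"dx": 0.014,"dy": -0.078,"dz": 0,"rx": 0,"ry": 0,"rz": 0,"grip": 0.025},
    {"dx": 0.021,"dy": -0.117,"dz": 0,"rx": 0,"ry": 0,"rz": 0,"grip": 0.025},
    {"dx": 0.028,"dy": -0.156,"dz": 0,"rx": 0,"ry": 0,"rz": 0.04,"grip": 0.025},
    {"dx": 0.034,"dy": -0.192,"dz": 0,"rx": 0,"ry": 0,"rz": 0.096,"grip": 0.025},
  ],
)

```text
time_s: 17.97
tool_pos: [0.4421, 0.1529, 0.0891]
tool_rot: [-0.073, 3.14, -0.0]
contact_force: [1.1, -0.5, -0.3]
finger_gap: 0.0342
grip_force: 30.9
```

```bash
python3 -c "
from h import *
P,im=snap('wrist','w16.png');P,im=snap('wrist','w16.png')
go(.4435,.142,.05,92.8);print(sensors.state()['contact_force'])"
```

```text
t18.1 pos [0.4422 0.1505 0.089 ] d [-0.001  -0.0085  0.039 ] r [-0.001 -0.001 -0.008] q6-> 0.11
t18.1 pos [0.4422 0.1505 0.089 ] d [-0.001  -0.0085  0.039 ] r [-1.000e-03  2.000e-03  3.133e+00] q6-> 3.25
[-0.02677957  0.26966025  0.66194306]
```

Go to 10 mm above the board, then look.

Emit:
jog_arm(
  series=[
    {"dx": -0.001,"dy": -0.004,"dz": 0.01,"rx": 0,"ry": 0,"rz": 0,"grip": 0.025},
    {"dx": -0.001,"dy": -0.0085,"dz": 0.025,"rx": 0,"ry": 0,"rz": 0,"grip": 0.025},
    {"dx": -0.001,"dy": -0.0085,"dz": 0.045,"rx": 0,"ry": 0,"rz": -0.005,"grip": 0.025},
    {"dx": -0.001,"dy": -0.0085,"dz": 0.055,"rx": 0,"ry": 0,"rz": -0.005,"grip": 0.025},
    {"dx": -0.001,"dy": -0.0085,"dz": 0.055,"rx": 0,"ry": 0,"rz": -0.005,"grip": 0.025},
  ],
)

```text
time_s: 18.48
tool_pos: [0.4424, 0.1464, 0.0319]
tool_rot: [0.084, -3.137, 0.0]
contact_force: [-0.5, -0.3, -0.1]
finger_gap: 0.0346
grip_force: 30.8
```

```bash
python3 -c "
from h import *
P,im=snap('wrist','w17.png');P,im=snap('wrist','w17.png');P,im=snap('wrist','w17.png')
go(.4435,.142,.016,92.8)
cv2.imwrite('pics/c17.png',cv2.resize(im[150:370,190:380],None,fx=2.7,fy=2.7,interpolation=2))"
```

```text
t18.6 pos [0.4447 0.1468 0.0343] d [ 0.0014 -0.0047  0.0183] r [0.    0.001 0.005] q6-> 0.1
t18.6 pos [0.4447 0.1468 0.0343] d [ 0.0014 -0.0047  0.0183] r [-1.000e-03  0.000e+00 -3.137e+00] q6-> -3.04
```

View pics/c17.png

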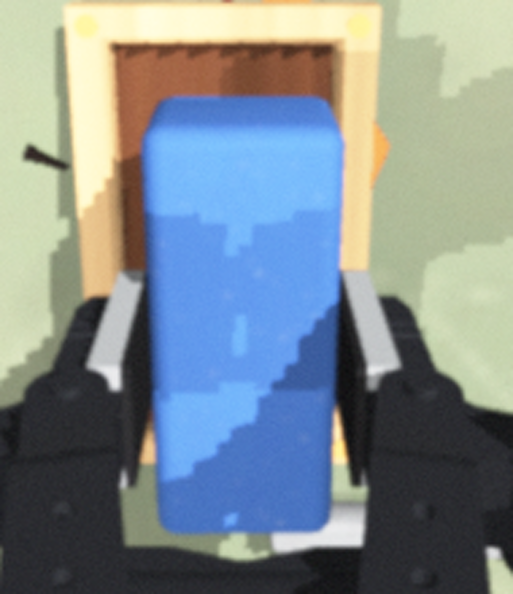

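```bash
python3 -c "
from h import *
P=cams.camera_params('wrist')
f=lambda p,z:onplane(P,(np.array(p)+.5)/2.7+[189.5,149.5],z)[:,:2]*1000
zt=.0504
for n,p,z in(('bd',[(64,4),(382,4)],.009),('pocket',[(110,44),(338,40)],.009),('near',[(150,463),(345,463)],.009),('blk far',[(147,132),(342,132)],zt),('blk near',[(157,533),(330,533)],zt),('bot far',[(160,98),(328,98)],zt-.022)):
  w=f(p,z);print(n,w.round(1).tolist(),w.mean(0).round(1),np.linalg.norm(w[1]-w[0]).round(1))
"
```

```text
bd [[389.8, 106.4], [386.1, 173.1]] [388.  139.7] 66.8
pocket [[397.7, 116.1], [394.2, 164.5]] [396.  140.3] 48.5
near [[504.0, 126.6], [501.3, 176.1]] [502.6 151.4] 49.5
blk far [[404.9, 128.9], [403.1, 161.2]] [404. 145.] 32.4
blk near [[487.2, 132.3], [485.4, 166.5]] [486.3 149.4] 34.3
bot far [[404.3, 128.8], [402.5, 161.1]] [403.4 145. ] 32.3
```

Emit:
jog_arm(
  series=[
    {"dx": 0,"dy": -0.0045,"dz": 0,"rx": 0,"ry": 0,"rz": 0,"grip": 0.025},
    {"dx": 0,"dy": -0.0045,"dz": 0.004,"rx": 0,"ry": 0,"rz": 0,"grip": 0.025},
    {"dx": 0,"dy": -0.0045,"dz": 0.009,"rx": 0,"ry": 0,"rz": 0,"grip": 0.025},
    {"dx": 0,"dy": -0.0045,"dz": 0.013,"rx": 0,"ry": 0,"rz": 0,"grip": 0.025},
    {"dx": 0,"dy": -0.0045,"dz": 0.015,"rx": 0,"ry": 0,"rz": 0,"grip": 0.025},
  ],
)

```text
time_s: 19.05
tool_pos: [0.4441, 0.1418, 0.018]
tool_rot: [0.083, -3.14, -0.0]
contact_force: [-0.0, -0.3, -1.0]
finger_gap: 0.0341
grip_force: 30.8
```

Emit:
jog_arm(
  series=[
    {"dx": 0,"dy": 0,"dz": 0.001,"rx": 0,"ry": 0,"rz": 0,"grip": 0.025},
    {"dx": 0,"dy": 0,"dz": 0.002,"rx": 0,"ry": 0,"rz": 0,"grip": 0.025},
    {"dx": 0,"dy": 0,"dz": 0.003,"rx": 0,"ry": 0,"rz": 0,"grip": 0.025},
    {"dx": 0,"dy": 0,"dz": 0.003,"rx": 0,"ry": 0,"rz": 0,"grip": 0.025},
    {"dx": 0,"dy": 0,"dz": 0.003,"rx": 0,"ry": 0,"rz": 0,"grip": 0.025},
  ],
)

```text
time_s: 19.47
tool_pos: [0.4444, 0.1419, 0.0159]
tool_rot: [0.084, -3.14, -0.0]
contact_force: [-2.0, -0.2, 4.4]
finger_gap: 0.0344
grip_force: 31.4
```

```bash
python3 -c "
from h import *
go(.445,.1425,.016,92.8);print(sensors.state()['contact_force'])"
```

```text
t19.5 pos [0.4444 0.1419 0.0159] d [-0.0007  0.0006 -0.0001] r [ 0.    -0.     0.004] q6-> 0.09
t19.5 pos [0.4444 0.1419 0.0159] d [-0.0007  0.0006 -0.0001] r [ 0.     0.    -3.137] q6-> -3.05
[-1.98443987 -0.24847145  4.41041799]
```

Emit:
jog_arm(
  series=[
    {"dx": 0,"dy": 0,"dz": -0.001,"rx": 0,"ry": 0,"rz": 0,"grip": 0.045},
    {"dx": 0,"dy": 0,"dz": -0.001,"rx": 0,"ry": 0,"rz": 0,"grip": 0.06},
    {"dx": 0,"dy": 0,"dz": -0.001,"rx": 0,"ry": 0,"rz": 0,"grip": 0.06},
    {"dx": 0,"dy": 0,"dz": -0.02,"rx": 0,"ry": 0,"rz": 0,"grip": 0.06},
    {"dx": 0,"dy": 0,"dz": -0.05,"rx": 0,"ry": 0,"rz": 0,"grip": 0.07},
  ],
)

```text
time_s: 19.88
tool_pos: [0.4418, 0.1415, 0.0635]
tool_rot: [0.083, -3.134, 0.001]
contact_force: [-0.6, -0.4, 0.5]
finger_gap: 0.0696
grip_force: 0.0
```

Emit:
jog_arm(
  series=[
    {"dx": 0,"dy": 0.01,"dz": -0.035,"rx": 0,"ry": 0,"rz": 0.02,"grip": 0.07},
    {"dx": 0,"dy": 0.04,"dz": -0.06,"rx": 0,"ry": 0,"rz": 0.045,"grip": 0.07},
    {"dx": 0,"dy": 0.08,"dz": -0.085,"rx": 0,"ry": 0,"rz": 0.045,"grip": 0.07},
    {"dx": 0,"dy": 0.115,"dz": -0.085,"rx": 0,"ry": 0,"rz": 0.045,"grip": 0.07},
    {"dx": 0,"dy": 0.13,"dz": -0.085,"rx": 0,"ry": 0,"rz": 0.045,"grip": 0.07},
  ],
)

```text
time_s: 20.3
tool_pos: [0.439, 0.276, 0.1532]
tool_rot: [-0.016, 3.136, 0.006]
contact_force: [0.3, -0.6, 0.1]
finger_gap: 0.0704
grip_force: 0.0
```

```bash
python3 -c "
from h import *
for i in range(4):P,im=snap('wrist','w18.png')
blob(im,(20,115,120),(35,255,255),P,.025,(150,100,400,290))
blob(im,(12,60,150),(25,180,255),P,.009,(0,0,560,290),1500)
go(.4515,.3005,.02,90)"
```

```text
px [307. 217.] rect [455.2 301.6] [45.1 46.6] 73.5 circ [455.2 301.9] 23.6
px [453. 201.] rect [450.7 444.6] [83.9 74.5] 83.8 circ [443.9 445.5] 51.2
px [316. 200.] rect [449.5 305.2] [95.3 96.2] 86.7 circ [449.6 305.4] 65.7
px [153. 207.] rect [443.1 145.2] [121.5  71.5] 0.3 circ [444.9 143.9] 66.7
t20.5 pos [0.4371 0.2716 0.1501] d [-0.0148  0.0288  0.1301] r [-0.001 -0.001  0.009] q6-> 0.4
t20.5 pos [0.4371 0.2716 0.1501] d [-0.0148  0.0288  0.1301] r [ 1.000e-03 -1.000e-03 -3.132e+00] q6-> -2.74
```

Emit:
jog_arm(
  series=[
    {"dx": -0.017,"dy": 0.0295,"dz": 0.01,"rx": 0,"ry": 0,"rz": 0.009,"grip": 0.066},
    {"dx": -0.017,"dy": 0.0295,"dz": 0.045,"rx": 0,"ry": 0,"rz": 0.009,"grip": 0.066},
    {"dx": -0.017,"dy": 0.0295,"dz": 0.08,"rx": 0,"ry": 0,"rz": 0.009,"grip": 0.066},
    {"dx": -0.017,"dy": 0.0295,"dz": 0.115,"rx": 0,"ry": 0,"rz": 0.009,"grip": 0.066},
    {"dx": -0.017,"dy": 0.0295,"dz": 0.125,"rx": 0,"ry": 0,"rz": 0.009,"grip": 0.066},
  ],
)

```text
time_s: 20.92
tool_pos: [0.4507, 0.2981, 0.0203]
tool_rot: [-0.004, -3.133, 0.006]
contact_force: [-0.3, -0.4, -0.2]
finger_gap: 0.0658
grip_force: 0.0
```

Emit:
jog_arm(
  series=[
    {"dx": 0,"dy": 0,"dz": 0.004,"rx": 0,"ry": 0,"rz": 0,"grip": 0.066},
    {"dx": 0,"dy": 0,"dz": 0.009,"rx": 0,"ry": 0,"rz": 0,"grip": 0.066},
    {"dx": 0,"dy": 0,"dz": 0.009,"rx": 0,"ry": 0,"rz": 0,"grip": 0.066},
    {"dx": 0,"dy": 0,"dz": 0.009,"rx": 0,"ry": 0,"rz": 0,"grip": 0.055},
    {"dx": 0,"dy": 0,"dz": 0.009,"rx": 0,"ry": 0,"rz": 0,"grip": 0.04},
  ],
  newtons=30,
)

```text
time_s: 21.33
tool_pos: [0.4558, 0.3019, 0.0185]
tool_rot: [0.002, 3.138, 0.002]
contact_force: [-1.7, -0.4, 20.5]
finger_gap: 0.0445
grip_force: 29.5
```

Emit:
jog_arm(
  series=[
    {"dx": 0,"dy": 0,"dz": 0,"rx": 0,"ry": 0,"rz": 0,"grip": 0.04},
    {"dx": 0,"dy": 0,"dz": 0,"rx": 0,"ry": 0,"rz": 0,"grip": 0.04},
    {"dx": 0,"dy": 0,"dz": 0,"rx": 0,"ry": 0,"rz": 0,"grip": 0.04},
    {"dx": 0,"dy": 0,"dz": 0,"rx": 0,"ry": 0,"rz": 0,"grip": 0.04},
    {"dx": 0,"dy": 0,"dz": 0,"rx": 0,"ry": 0,"rz": 0,"grip": 0.04},
  ],
)

```text
time_s: 21.75
tool_pos: [0.4558, 0.302, 0.0188]
tool_rot: [0.001, 3.138, 0.002]
contact_force: [-1.1, -1.2, 6.9]
finger_gap: 0.0438
grip_force: 30.1
```

```bash
python3 -c "
from h import *
go(.455,.4415,.06,90);print(sensors.state()['contact_force'])"
```

```text
t21.8 pos [0.4558 0.302  0.0188] d [ 0.0007  0.1396 -0.041 ] r [ 0.001  0.004 -0.001] q6-> 0.44
t21.8 pos [0.4558 0.302  0.0188] d [ 0.0007  0.1396 -0.041 ] r [ 6.000e-03 -2.000e-03  3.141e+00] q6-> 3.58
[-1.12829404 -1.16274442  6.85007094]
```

Emit:
jog_arm(
  series=[
    {"dx": 0,"dy": 0,"dz": -0.02,"rx": 0,"ry": 0,"rz": 0,"grip": 0.04},
    {"dx": 0,"dy": 0.005,"dz": -0.04,"rx": 0,"ry": 0,"rz": 0,"grip": 0.04},
    {"dx": 0,"dy": 0.03,"dz": -0.06,"rx": 0,"ry": 0,"rz": 0,"grip": 0.04},
    {"dx": 0,"dy": 0.06,"dz": -0.08,"rx": 0,"ry": 0,"rz": 0,"grip": 0.04},
    {"dx": 0,"dy": 0.09,"dz": -0.09,"rx": 0,"ry": 0,"rz": 0,"grip": 0.04},
  ],
)

```text
time_s: 22.17
tool_pos: [0.4559, 0.3929, 0.1107]
tool_rot: [0.003, 3.137, 0.005]
contact_force: [0.7, -0.8, -0.5]
finger_gap: 0.044
grip_force: 30.5
```

Emit:
jog_arm(
  series=[
    {"dx": 0,"dy": 0.03,"dz": 0,"rx": 0,"ry": 0,"rz": 0,"grip": 0.04},
    {"dx": 0,"dy": 0.049,"dz": 0,"rx": 0,"ry": 0,"rz": 0,"grip": 0.04},
    {"dx": 0,"dy": 0.049,"dz": 0,"rx": 0,"ry": 0,"rz": 0,"grip": 0.04},
    {"dx": 0,"dy": 0.049,"dz": 0,"rx": 0,"ry": 0,"rz": 0,"grip": 0.04},
    {"dx": 0,"dy": 0.049,"dz": 0,"rx": 0,"ry": 0,"rz": 0,"grip": 0.04},
  ],
)

```text
time_s: 22.58
tool_pos: [0.4541, 0.4398, 0.1068]
tool_rot: [-0.001, -3.141, 0.001]
contact_force: [-1.0, -0.6, -0.7]
finger_gap: 0.0437
grip_force: 30.5
```

```bash
python3 -c "
from h import *
for i in range(4):P,im=snap('wrist','w19.png')
blob(im,(12,60,140),(25,180,255),P,.009,(180,90,400,300),300)
b=cv2.inRange(cv2.cvtColor(im,cv2.COLOR_BGR2HSV),(0,90,30),(14,255,150));b[:120]=0;b[290:]=0;b[:,:200]=0;b[:,370:]=0
c=max(cv2.findContours(b,0,1)[0],key=cv2.contourArea);print(cv2.contourArea(c),cv2.boundingRect(c));w=onplane(P,c.reshape(-1,2),.007)[:,:2]*1000;e=cv2.minEnclosingCircle(w.astype(np.float32));print(e)
blob(im,(20,130,120),(35,255,255),P,.115,(180,90,400,330))
go(.455,.4415,.03,90)"
```

```text
px [275. 233.] rect [480.2 441.4] [ 83.9 134.1] 84.0 circ [476.2 442.2] 73.9
2559.5 (252, 176, 68, 54)
((454.58917236328125, 444.79962158203125), 29.804386138916016)
px [278. 260.] rect [450.6 436.5] [34.4 46.1] 60.0 circ [452.7 440.2] 23.1
t22.8 pos [0.4546 0.4393 0.1068] d [-0.0005  0.0022  0.0768] r [-0.    -0.    -0.002] q6-> 0.64
t22.8 pos [0.4546 0.4393 0.1068] d [-0.0005  0.0022  0.0768] r [-0.    0.    3.14] q6-> 3.78
```

Emit:
jog_arm(
  series=[
    {"dx": 0,"dy": 0.0035,"dz": 0.02,"rx": 0,"ry": 0,"rz": 0,"grip": 0.04},
    {"dx": 0,"dy": 0.0035,"dz": 0.04,"rx": 0,"ry": 0,"rz": 0,"grip": 0.04},
    {"dx": 0,"dy": 0.0035,"dz": 0.06,"rx": 0,"ry": 0,"rz": 0,"grip": 0.04},
    {"dx": 0,"dy": 0.0035,"dz": 0.072,"rx": 0,"ry": 0,"rz": 0,"grip": 0.04},
    {"dx": 0,"dy": 0.0035,"dz": 0.072,"rx": 0,"ry": 0,"rz": 0,"grip": 0.04},
  ],
)

```text
time_s: 23.2
tool_pos: [0.4527, 0.4418, 0.0316]
tool_rot: [-0.003, -3.137, 0.005]
contact_force: [-1.4, -1.0, -0.4]
finger_gap: 0.0439
grip_force: 30.5
```

```bash
python3 -c "
from h import *
for i in range(4):P,im=snap('wrist','w20.png')
h=cv2.cvtColor(im,cv2.COLOR_BGR2HSV)
wood=cv2.inRange(h,(10,50,120),(27,129,255));yel=cv2.inRange(h,(20,130,100),(35,255,255))
# board far corner rows: per-row wood extent
for v in range(170,260,8):
    x=np.where(wood[v,150:430])[0]+150
    d=np.where((h[v,200:370,0]<15)&(h[v,200:370,2]<150)&(h[v,200:370,1]>90))[0]+200
    y=np.where(yel[v,150:430])[0]+150
    f=lambda a,z:(onplane(P,[(a[0],v),(a[-1],v)],z)[:,:2].mean(0)*1000).round(1).tolist()+[int(a[0]),int(a[-1])] if len(a)>8 else None
    print(v,'wood',f(x,.009),'pocket',f(d,.007),'wax',f(y,.035))
go(.455,.443,.014,90)"
```

```text
170 wood None pocket None wax None
178 wood [413.7, 430.6, 216, 297] pocket None wax None
186 wood [418.5, 447.1, 215, 354] pocket None wax None
194 wood [423.4, 447.4, 215, 355] pocket None wax None
202 wood [428.4, 446.8, 215, 353] pocket [429.0, 444.1, 257, 302] wax None
210 wood [433.5, 446.3, 214, 352] pocket [434.1, 444.4, 246, 314] wax None
218 wood [438.6, 445.7, 214, 350] pocket [439.3, 444.4, 240, 320] wax None
226 wood [443.8, 445.4, 214, 349] pocket [444.6, 444.4, 236, 324] wax None
234 wood [449.2, 444.4, 213, 347] pocket [450.0, 444.4, 234, 326] wax [438.4, 446.5, 260, 308]
242 wood [454.6, 444.1, 213, 346] pocket [455.5, 444.4, 234, 326] wax [443.0, 446.5, 252, 316]
250 wood [460.1, 443.8, 213, 345] pocket None wax [447.7, 446.0, 245, 321]
258 wood [465.8, 442.8, 212, 343] pocket None wax [452.4, 448.2, 259, 315]
t23.4 pos [0.4554 0.4443 0.036 ] d [ 0.0004 -0.0013  0.022 ] r [ 0.001  0.002 -0.001] q6-> 0.65
t23.4 pos [0.4554 0.4443 0.036 ] d [ 0.0004 -0.0013  0.022 ] r [ 3.00e-03 -2.00e-03  3.14e+00] q6-> 3.79
```

Emit:
jog_arm(
  series=[
    {"dx": 0.001,"dy": -0.002,"dz": 0,"rx": 0,"ry": 0,"rz": 0,"grip": 0.04},
    {"dx": 0.001,"dy": -0.002,"dz": 0.005,"rx": 0,"ry": 0,"rz": 0,"grip": 0.04},
    {"dx": 0.001,"dy": -0.002,"dz": 0.01,"rx": 0,"ry": 0,"rz": 0,"grip": 0.04},
    {"dx": 0.001,"dy": -0.002,"dz": 0.015,"rx": 0,"ry": 0,"rz": 0,"grip": 0.04},
    {"dx": 0.001,"dy": -0.002,"dz": 0.018,"rx": 0,"ry": 0,"rz": 0,"grip": 0.04},
  ],
)

```text
time_s: 23.82
tool_pos: [0.453, 0.4416, 0.0157]
tool_rot: [-0.001, -3.141, 0.001]
contact_force: [0.7, -0.2, -0.4]
finger_gap: 0.0441
grip_force: 30.5
```

Emit:
jog_arm(
  series=[
    {"dx": 0,"dy": 0,"dz": 0.001,"rx": 0,"ry": 0,"rz": 0,"grip": 0.04},
    {"dx": 0,"dy": 0,"dz": 0.002,"rx": 0,"ry": 0,"rz": 0,"grip": 0.04},
    {"dx": 0,"dy": 0,"dz": 0.003,"rx": 0,"ry": 0,"rz": 0,"grip": 0.04},
    {"dx": 0,"dy": 0,"dz": 0.004,"rx": 0,"ry": 0,"rz": 0,"grip": 0.04},
    {"dx": 0,"dy": 0,"dz": 0.004,"rx": 0,"ry": 0,"rz": 0,"grip": 0.04},
  ],
)

```text
time_s: 24.23
tool_pos: [0.4533, 0.4418, 0.0138]
tool_rot: [0.001, 3.141, 0.0]
contact_force: [-3.9, -1.7, 8.1]
finger_gap: 0.0444
grip_force: 31.7
```

```bash
python3 -c "
from h import *
go(.455,.443,.014,90);print(sensors.state()['contact_force'])"
```

```text
t24.2 pos [0.4533 0.4418 0.0138] d [-0.0017  0.0012 -0.0002] r [ 0.     0.    -0.001] q6-> 0.65
t24.2 pos [0.4533 0.4418 0.0138] d [-0.0017  0.0012 -0.0002] r [ 0.    -0.     3.141] q6-> 3.79
[-3.90939984 -1.71223061  8.11996405]
```

Emit:
jog_arm(
  series=[
    {"dx": 0,"dy": 0,"dz": -0.002,"rx": 0,"ry": 0,"rz": 0,"grip": 0.055},
    {"dx": 0,"dy": 0,"dz": -0.002,"rx": 0,"ry": 0,"rz": 0,"grip": 0.066},
    {"dx": 0,"dy": 0,"dz": -0.002,"rx": 0,"ry": 0,"rz": 0,"grip": 0.066},
    {"dx": 0,"dy": 0,"dz": -0.02,"rx": 0,"ry": 0,"rz": 0,"grip": 0.066},
    {"dx": 0,"dy": 0,"dz": -0.05,"rx": 0,"ry": 0,"rz": 0,"grip": 0.07},
  ],
)

```text
time_s: 24.65
tool_pos: [0.4511, 0.44, 0.0593]
tool_rot: [-0.001, -3.136, 0.007]
contact_force: [-0.1, -0.0, -0.4]
finger_gap: 0.0698
grip_force: 0.0
```

Emit:
jog_arm(
  series=[
    {"dx": 0.03,"dy": 0,"dz": -0.03,"rx": 0,"ry": 0,"rz": 0,"grip": 0.07},
    {"dx": 0.05,"dy": 0,"dz": -0.06,"rx": 0,"ry": 0,"rz": 0,"grip": 0.07},
    {"dx": 0.05,"dy": 0,"dz": -0.09,"rx": 0,"ry": 0,"rz": 0,"grip": 0.07},
    {"dx": 0.05,"dy": 0,"dz": -0.09,"rx": 0,"ry": 0,"rz": 0,"grip": 0.07},
    {"dx": 0.05,"dy": 0,"dz": -0.09,"rx": 0,"ry": 0,"rz": 0,"grip": 0.07},
  ],
)

```text
time_s: 25.07
tool_pos: [0.4046, 0.4432, 0.1551]
tool_rot: [0.0, 3.137, 0.006]
contact_force: [-0.2, -0.1, -0.1]
finger_gap: 0.0701
grip_force: 0.0
```

```bash
python3 -c "
from h import *
print(sensors.state()['tool_pos'])
for i in range(4):P,im=snap('wrist','w21.png')
b=cv2.inRange(cv2.cvtColor(im,cv2.COLOR_BGR2HSV),(10,50,120),(35,255,255))
n,l,st,c=cv2.connectedComponentsWithStats(b)
for i in range(1,n):
    if st[i,4]>800:print(st[i],c[i].round())
print('wax');blob(im,(20,115,100),(35,255,255),P,.02)
print('boards');blob(im,(10,50,120),(35,255,255),P,.009,(0,0,560,290),1000)
P,im=snap('top','t21.png')
print('TOP wax');blob(im,(20,180,80),(30,255,255),P,.02,(200,140,410,290),50)
print('block');blob(im,(95,80,40),(125,255,255),P,.032,(200,200,410,290),50)
print('boards');blob(im,(12,60,95),(24,255,255),P,.009,(200,140,410,295),50)
print('dark');blob(im,(0,120,30),(11,255,130),P,.054,(260,145,330,210),80)
"
```

```text
[0.40455642 0.44317603 0.15507946]
[ 229    0  139   34 1908] [303.  15.]
[182  36  89  47 984] [218.  61.]
[   0   95  560   59 9582] [280. 143.]
[ 495  163   46   54 1322] [518. 189.]
[   0  174   51  109 2264] [ 25. 232.]
[ 102  191   97   89 5018] [150. 231.]
[ 240  200   88   93 5595] [282. 241.]
[  13  329   57   40 1142] [ 35. 342.]
wax
px [280. 245.] rect [452.3 442.7] [45.  45.6] 90.0 circ [452.1 442.6] 23.8
boards
px [279. 239.] rect [461.8 443.5] [ 85.  100.8] 84.0 circ [456.1 444.1] 59.3
px [146. 216.] rect [437.9 307.5] [97.3 75.3] 86.8 circ [438.1 307. ] 60.3
px [ 28. 239.] rect [449.1 171.1] [ 54.9 129. ] 73.8 circ [444.1 153.8] 65.2
px [519. 188.] rect [397.3 682.2] [51.7 43.6] 15.1 circ [397.5 681.9] 29.2
px [508. 145.] rect [353.4 672.8] [82.3 14. ] 89.5 circ [353.1 672.8] 41.7
px [242. 142.] rect [350.5 399.9] [ 18.8 463.1] 0.1 circ [357.3 399.9] 231.5
TOP wax
block
px [377. 253.] rect [441.9 141.3] [86.4 38.3] 3.2 circ [442.2 142.8] 45.4
boards
px [300. 254.] rect [448.  301.9] [98.  97.7] 86.4 circ [447.4 302.6] 66.1
px [374. 255.] rect [440.4 140.8] [121.5  74.9] 2.0 circ [441.8 139.6] 65.9
px [294. 183.] rect [606.8 310.7] [99.5 97.8] 6.7 circ [606.2 311. ] 67.0
px [355. 178.] rect [620.9 164.4] [98.8 98.6] 89.5 circ [619.8 164.9] 66.1
dark
```

```bash
python3 -c "
from h import *
print(manip.finish_job())"
```

```text
the job is handed in; nothing more can be done
None
```

I moved the jar, weight, sanding block and wax into their own pockets and handed the job in at about 25 s. Each touched down at pocket-floor height, though I viewed 16 pictures against the limit of 14, and the hand-in gave no verdict.

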